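# Put the washed dough punches back in their graded rack

### The arm

A 7-joint arm with a two-finger parallel gripper is mounted at the origin on a cart in front of the work surface, level with it; the furniture and walls round the work are solid. World frame = base frame: x ahead of the robot, y to its left, z up, the work surface at z = 0. Lengths are in m, angles in rad, forces in N, time in s.
With the tool pointing down it reaches from about 0.425 to 0.925 m from the base axis. Payload 6.8 kg.
Tool frame: the origin (TCP) lies on the centre line of the jaws, within the pads' length; the fingertips stand bot.finger_overhang ahead of it and the grasp point (between the pads) lies 3 mm ahead of it (bot.finger_overhang is the distance from the TCP to the fingertips, in m); z points along the fingers, y is the direction in which the jaws open and shut (so a half turn about z gives the same grasp; the last joint's range is limited). The gripper opens to 85 mm and grips with 20 to 120 N. Pads are 22 mm wide; open, the fingers measure 114 mm over their backs; the gripper's body (76 mm by 85 mm) begins 54 mm behind the grasp point. The pads swing forward as they close: fully open they stand 13 mm farther back than shut.
Start: joints at [-1.226, 0.477, 0.022, 1.555, -0.011, 1.109, -0.083], TCP at [0.295, 0.607, 0.253] pointing down, gripper open.
Joint ranges: [-2.96, 2.96], [-0.34, 2.1], [-1.41, 1.46], [0.24, 2.44], [-1.37, 4.51], [0.17, 1.92], [-2.96, 2.96]. Speed limits (rad/s): [2.39, 2.39, 3.14, 3.14, 3.14, 3.14, 3.14].

### API

Orientations are given as a unit quaternion [w, x, y, z].
In Python, from station import bot gives the robot as it stands.
- The arm moves only by the tool drive_tool, never from a script. Its argument "increments" is text: rows parted by semicolons, each of 4 numbers parted by spaces: the shift along the world's x, y, z in m, then the turn about the world's z in rad. In form: tx ty tz spin; .... A call has 1 to 12 rows; each row shifts and turns the commanded pose from where the row before left it; what a row does not reach is not made up. A row lasts 1/12 s, in which the tool goes at most 41.7 mm and 7.16 degrees, less where a joint would pass 70% of its speed; a pose out of reach is approached as far as the arm can. A call is refused whole if a number of a shift passes 0.0417 or a number of a turn 0.125, either way. A call with a gripper value outside its range is refused whole. "grip" is the opening, from 0 (shut) to 1 (fully open), set as the call begins (left out, the last holds). The fingers move at their own pace and stop on an object; "squeeze" is the grip in N (left out, the last holds). Time passes only in rows, so rows that do not move let the fingers close. It gives the time, the measured TCP pose, the force and the opening at its end, in the units of the state.
- bot.get_obs(): the state, without advancing time (a new reading comes with each control period).
- bot.read_camera(name): name is "scene" or "top" or "wrist"; returns the picture (400x640x3 uint8, red, green, blue); there is no depth.
- bot.calibration(name): a dict with "fx", "fy", "cx", "cy" (pixels), "camera_from_world" (4x4, takes a point from world to camera coordinates). Camera axes: x right, y down, z forward; pixel columns grow to the right and rows downward; lengths in m; the calibration is good to about 2 mm. A picture is of the moment at which its call begins: read the wrist's pose just before it. calibration takes no time and is no camera call; for the wrist camera it gives the pose at the moment of the call.
- bot.hand_in(): hands the job in, once; it reports no verdict.
The state is a dict: "t": time; "q": joint angles; "joint_vel": joint speeds; "joint_torque": joint torques, N m; "eef_pos": TCP position; "tool_rot": TCP orientation; "contact_force": force on the tool from outside, world axes, zero at the start; "torque": the same for the moment, N m; "gripper_width": opening from 0.0 (shut) to 1.0 (fully open).
Only numpy, scipy, OpenCV 4.12 (cv2) and the standard library are available. Lean on these libraries where they do the work, as an engineer would, in place of code of your own. Each camera call takes 0.05 s, during which the arm holds its last target.

### The job

The two washed dough punches in the wire drainer, one of 24 mm and one of 32 mm, belong back in the drilled wooden plank. Seat each one upright, cutting edge down and fully home, in the hole that fits its diameter, easing it in gently without forcing it against the wood; the plank lies with some play in its tray, so feel for the hole. Leave the two punches on the dough standing where they are.

Things in the scene. Friction and masses are not known exactly. Their poses are not given: they have to be found in the camera images.
- tray: steel tray 226 x 69 mm, rim 16 mm high, fixed, holding a drilled wooden plank 206 x 60 x 46 mm. Origin: centre of the tray's underside; x lengthwise, roughly away from the robot, z up. Round holes on the plank's middle line, small in front, for punches of 20, 24, 28, 32 mm at -75, -25, +25, +75 mm from the plank's middle. The plank is snug across (y = 0) but has up to 6 mm play either way along x.
- tray_level (a point): point over the tray's origin level with the plank's top face, 50 mm up. How far the plank lies off along x (-6 to +6 mm) is not reported: see it or feel for it; it stays put unless pushed lengthwise with over 6 N. All holes are empty, 33 mm deep, blind, sharp-edged, 1.6 mm wider than their punch. A punch off its hole stands on this face; a seated one has its grip top 67 mm above it.
- drainer: wire drainer in a drip tray 156 x 190 mm, fixed. Origin: centre of its underside, x to its back (robot's left, +y, give or take 0.25 rad), z up. Two cradles of 5 mm wires at y = -0.04 and +0.04 m hold a punch each, edge down, leaning 0.61 rad from upright, grip to its front (robot's right). Wires reach 53 mm up the tube; the grip is free all round. Draw a punch out along its axis. Side frames at y = +-0.08 m, 60 mm high.
- punch_24_edge (a point): 24 mm dough punch: steel tube 24 mm in diameter, 55 mm long, square-ended without bevel, then a blue plastic grip 22 mm in diameter, 45 mm long (same on every punch); about 86 g, centre of mass 35 mm from the edge. This point: axis, in the plane of the cutting edge; z runs along the axis from edge to grip. It starts in one of the drainer's two cradles.
- punch_24_top (a point): middle of the rounded top of the 24 mm punch's grip, on the axis, 100 mm from its cutting edge; same axes.
- punch_32_edge (a point): 32 mm dough punch: steel tube 32 mm in diameter, 55 mm long, square-ended without bevel, then a blue plastic grip 22 mm in diameter, 45 mm long (same on every punch); about 98 g, centre of mass 32 mm from the edge. This point: axis, in the plane of the cutting edge; z runs along the axis from edge to grip. It starts in one of the drainer's two cradles.
- punch_32_top (a point): middle of the rounded top of the 32 mm punch's grip, on the axis, 100 mm from its cutting edge; same axes.
- punch_20: 20 mm dough punch, like the others, in use: it stands upright on the green dough round at the back of the board and stays there. Origin: centre of its cutting edge.
- punch_28: 28 mm dough punch, like the others, in use: it stands upright on the green dough round at the back of the board and stays there. Origin: centre of its cutting edge.
Mind the look-alikes: they are no part of the job. What is shaped like the part that bears punch_24_edge but yellow is not meant.

How it is judged:
By the outcome, as a careful person would: the job done as asked, in the order asked, and still so for the second after the job is handed in, with the robot touching nothing.
It also fails if it takes over 69 s, if anything falls off the work surface, if the arm or the gripper's body presses on something with over 40 N, if the wrist force passes 120 N, or if a joint passes its speed limit or range.

## Working session

There is one attempt and no reset: what is moved stays moved. The work goes in short steps, Python scripts to look and compute and a tool call to move; the robot and the scene stay as the last step left them, time stands still between calls to the robot, and variables do not carry over. Pictures are saved under pics/ and viewed, and the job is handed in when it is done.

Besides the shell and the picture viewer there is one more tool, called after ">>>" as name(argument=value, ...) on one line, values as JSON. drive_tool: Moves the arm, as the interface text tells. Its arguments: {"type":"object","properties":{"increments":{"type":"string"},"grip":{"type":"number"},"squeeze":{"type":"number"}},"required":["increments"]}

```bash
ls; mkdir -p pics; python3 - <<'E'
from station import bot
import cv2
o=bot.get_obs(); print(o); print(bot.finger_overhang)
for n in ("scene","top","wrist"):
    c=bot.calibration(n); print(n,c)
    cv2.imwrite(f"pics/{n}0.png",bot.read_camera(n)[:,:,::-1])
E
```

```text
pics
{'t': 0.0, 'q': array([-1.22612751,  0.47777735,  0.02236302,  1.55646735, -0.01151932,
        1.1092818 , -0.08311839]), 'joint_vel': array([ 2.66532877e-04,  1.25241345e-03, -1.12648222e-03, -2.84683270e-04,
       -8.25043806e-04,  1.23939034e-04,  1.42473024e-05]), 'joint_torque': array([-8.02573668e-04, -5.96437633e+01,  1.60711281e+00, -2.81211591e+01,
        1.23352601e-02,  9.23705811e-03,  3.06086326e-05]), 'eef_pos': array([0.29506009, 0.6064787 , 0.25233466]), 'tool_rot': array([-1.40197779e-04,  2.24468364e-01,  9.74480959e-01, -8.91782327e-04]), 'contact_force': array([-0.31244972,  0.16668332, -0.16668429]), 'torque': array([0.00796965, 0.01108607, 0.04079814]), 'gripper_width': 1.0034462088653378}
0.022
scene {'fx': 476.5480865873014, 'fy': 476.5480865873014, 'cx': 319.94903294548214, 'cy': 200.99277945483604, 'camera_from_world': array([[ 0.5188818 , -0.85455352, -0.02235986, -0.30651691],
       [-0.50871024, -0.28765469, -0.81146083,  0.39843822],
       [ 0.68700478,  0.43242694, -0.58397891,  0.587106  ],
       [ 0.        ,  0.        ,  0.        ,  1.        ]])}
top {'fx': 388.8454612766751, 'fy': 388.8454612766751, 'cx': 320.62479188612883, 'cy': 194.81947429726048, 'camera_from_world': array([[-0.02769904, -0.99957365,  0.00923531,  0.03227129],
       [-0.99238113,  0.02638782, -0.12034691,  0.6059206 ],
       [ 0.1200519 , -0.01249844, -0.99268894,  0.91152307],
       [ 0.        ,  0.        ,  0.        ,  1.        ]])}
wrist {'fx': 334.67159873484394, 'fy': 334.67159873484394, 'cx': 323.83582463226463, 'cy': 205.763084704133, 'camera_from_world': array([[ 0.43757493,  0.89918126, -0.001118  , -0.67311182],
       [ 0.85132515, -0.41388551,  0.3224039 , -0.04266632],
       [ 0.28943682, -0.14202765, -0.94660154,  0.37929964],
       [ 0.        ,  0.        ,  0.        ,  1.        ]])}
```

View pics/scene0.png

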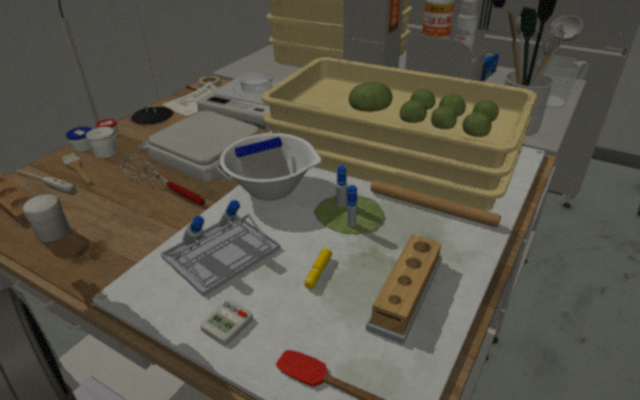

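View pics/top0.png

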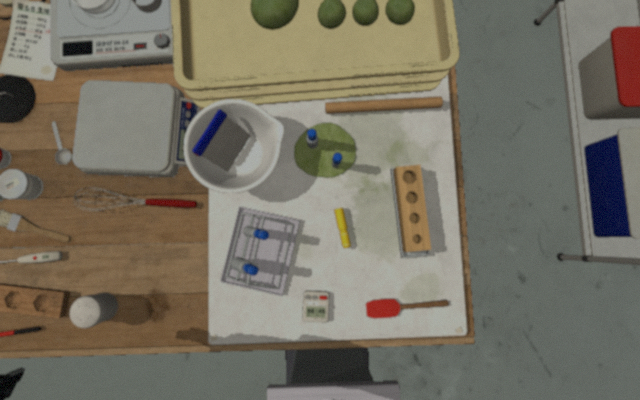

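View pics/wrist0.png

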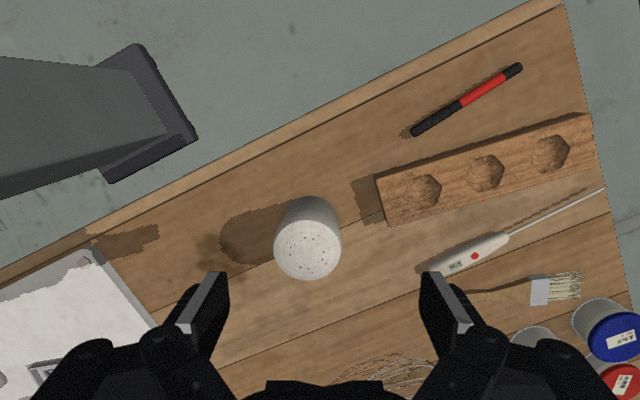

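```bash
python3 - <<'E'
import cv2
s=cv2.imread("pics/scene0.png");t=cv2.imread("pics/top0.png")
cv2.imwrite("pics/a.png",cv2.resize(s[190:300,150:290],None,fx=5,fy=5,interpolation=cv2.INTER_CUBIC))
cv2.imwrite("pics/b.png",cv2.resize(t[195:305,210:330],None,fx=5,fy=5,interpolation=cv2.INTER_CUBIC))
cv2.imwrite("pics/c.png",cv2.resize(s[225:345,360:450],None,fx=5,fy=5,interpolation=cv2.INTER_CUBIC))
cv2.imwrite("pics/d.png",cv2.resize(t[155:265,380:440],None,fx=5,fy=5,interpolation=cv2.INTER_CUBIC))
E
```

```text
(no output)
```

View pics/a.png

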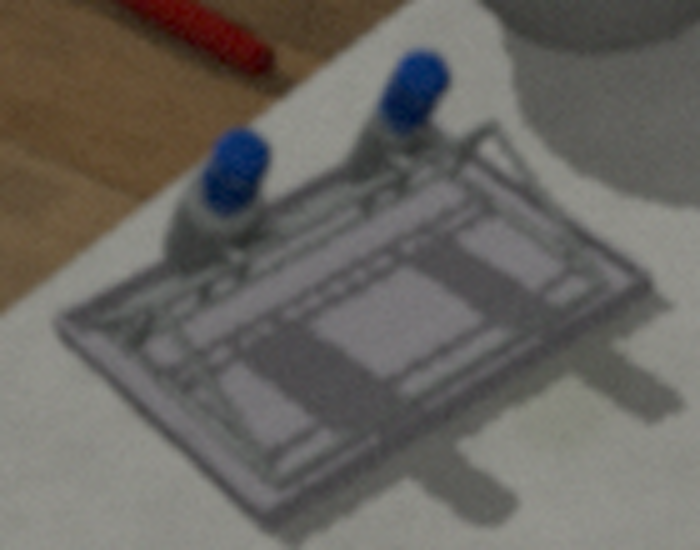

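View pics/b.png

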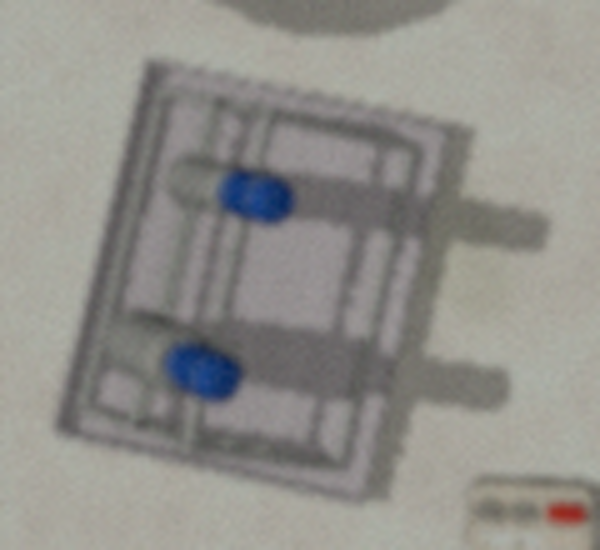

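View pics/c.png

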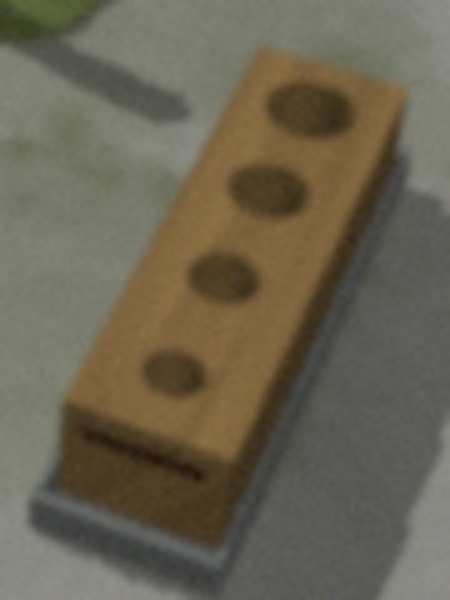

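View pics/d.png

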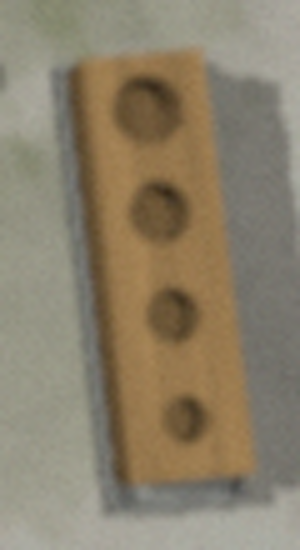

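```bash
cat > h.py <<'E'
from station import bot
import numpy as np, cv2
def ray(n,u,v,cal=None):
    c=cal or bot.calibration(n); T=c["camera_from_world"]; R=T[:3,:3]
    o=-R.T@T[:3,3]; d=R.T@np.array([(u-c["cx"])/c["fx"],(v-c["cy"])/c["fy"],1]); return o,d
def atz(n,u,v,z,cal=None):
    o,d=ray(n,u,v,cal); return o+d*(z-o[2])/d[2]
def tri(rs):
    A=np.zeros((3,3));b=np.zeros(3)
    for o,d in rs:
        d=d/np.linalg.norm(d);P=np.eye(3)-np.outer(d,d);A+=P;b+=P@o
    x=np.linalg.solve(A,b); return x,[np.linalg.norm((np.eye(3)-np.outer(d,d)/(d@d))@(x-o)) for o,d in rs]
def proj(n,p,cal=None):
    c=cal or bot.calibration(n);q=c["camera_from_world"]@np.append(p,1)
    return np.array([c["fx"]*q[0]/q[2]+c["cx"],c["fy"]*q[1]/q[2]+c["cy"]])
def blue(im):
    h=cv2.cvtColor(im,cv2.COLOR_BGR2HSV); return cv2.inRange(h,(100,140,50),(130,255,255))
E
python3 - <<'E'
from h import *
s=cv2.imread("pics/scene0.png");t=cv2.imread("pics/top0.png")
for n,im in(("scene",s),("top",t)):
    k,l,st,c=cv2.connectedComponentsWithStats(blue(im))
    for i in range(1,k):
        if st[i,4]>15: print(n,st[i],c[i])
print([ (k,atz("top",*p,0.05).round(4)) for k,p in zip((32,28,24,20),[(410,176.8),(412,197.2),(414.4,218),(417,238.6)])])
pc=[(310,110),(267,191),(223,278),(175,375)]
print([ (k,atz("scene",360+p[0]/5,225+p[1]/5,0.05).round(4)) for k,p in zip((32,28,24,20),pc)])
# drainer tray corners top view crop b
for p in [(150,60),(470,125),(380,500),(60,430)]: print(atz("top",210+p[0]/5,195+p[1]/5,0.01).round(4))
E
```

```text
scene [484  54  14  19 169] [490.89349112  62.4260355 ]
scene [ 79 127  11   5  34] [ 84.64705882 128.52941176]
scene [ 67 129  18  10  91] [ 73.68131868 134.94505495]
scene [236 138  45  18 382] [257.7591623 146.7408377]
scene [338 166   8  19 121] [341.26446281 174.38016529]
scene [347 186  10  20 157] [351.42038217 195.07006369]
scene [227 201  12  15 121] [232.38842975 207.66115702]
scene [191 216  12  16 131] [196.51145038 223.60305344]
top [193 110  33  45 446] [209.14798206 132.47533632]
top [308 130   8  10  62] [311.5        134.03225806]
top [ 586  136   43  100 3049] [606.70252542 188.18268285]
top [333 154   8   9  58] [336.72413793 157.86206897]
top [255 230  13   9  88] [260.89772727 234.03409091]
top [244 264  14  10  95] [250.31578947 268.81052632]
[(32, array([ 0.6431, -0.2016,  0.05  ])), (28, array([ 0.5933, -0.2037,  0.05  ])), (24, array([ 0.5432, -0.2066,  0.05  ])), (20, array([ 0.4941, -0.21  ,  0.05  ]))]
[(32, array([ 0.6425, -0.1987,  0.05  ])), (28, array([ 0.5923, -0.2017,  0.05  ])), (24, array([ 0.543 , -0.2053,  0.05  ])), (20, array([ 0.4927, -0.2093,  0.05  ]))]
[0.5845 0.2172 0.01  ]
[0.5478 0.0585 0.01  ]
[0.367  0.1063 0.01  ]
[0.4048 0.2614 0.01  ]
```

```bash
python3 - <<'E'
from h import *
from scipy.optimize import least_squares
s=cv2.imread("pics/scene0.png");t=cv2.imread("pics/top0.png")
ctr=atz("top",210+265/5,195+279/5,0.01); print("drainer ctr",ctr)
xd=np.array([np.sin(.23),np.cos(.23),0]); 
def sil(n,base,a,r,l0,l1):
    e1=np.cross(a,[1,0,0]);e1/=np.linalg.norm(e1);e2=np.cross(a,e1)
    P=[]
    for l in (l0,l1):
        for th in np.linspace(0,2*np.pi,24,endpoint=False): P.append(proj(n,base+a*l+r*(np.cos(th)*e1+np.sin(th)*e2)))
    h=cv2.convexHull(np.array(P,np.float32)); m=cv2.moments(h); return np.array([m['m10'],m['m01']])/m['m00'],h[:,0]
for name,ps,pt in ((24,(232.4,207.7),(260.9,234.0)),(32,(196.5,223.6),(250.3,268.8))):
    x,e=tri([ray("scene",*ps),ray("top",*pt)]); print(name,x,e)
    for yaw in (.15,.23,.3):
        xd=np.array([np.sin(yaw),np.cos(yaw),0]); a=-xd*np.sin(.61)+np.array([0,0,np.cos(.61)])
        f=lambda b:np.r_[sil("scene",b,a,.011,.055,.1)[0]-ps,sil("top",b,a,.011,.055,.1)[0]-pt]
        r=least_squares(f,x-a*.0775); b=r.x
        ext=[(sil(n,b,a,.011,.055,.1)[1].min(0).round(1),sil(n,b,a,.011,.055,.1)[1].max(0).round(1)) for n in("scene","top")]
        print(yaw,"edge",b.round(4),"mid",(b+a*.0775).round(4),"top",(b+a*.1).round(4),r.fun.round(1),ext)
E
```

```text
drainer ctr [0.47486785 0.1610407  0.01      ]
24 [0.51355075 0.15377134 0.09813453] [np.float64(0.000708669899838854), np.float64(0.0007086698998388145)]Traceback (most recent call last):
  File "<stdin>", line 17, in <module>
    return func(*args, **kwargs)
    result = trf(vector_fun.fun, vector_fun.jac, x0, f0, J0, lb, ub, ftol, xtol,
                 gtol, max_nfev, x_scale, loss_function, tr_solver,
                 tr_options.copy(), verbose, callback=callback_wrapped)
    return trf_no_bounds(
        fun, jac, x0, f0, J0, ftol, xtol, gtol, max_nfev, x_scale,
        loss_function, tr_solver, tr_options, verbose, callback=callback)
    f_new = fun(x_new)
    self._update_fun()
    ~~~~~~~~~~~~~~~~^^
    self.f = self.fun_wrapped(xp_copy(self.x))
             ~~~~~~~~~~~~~~~~^^^^^^^^^^^^^^^^^
    return np.atleast_1d(self.fun(x))
                         ~~~~~~~~^^^
    return self.f(x, *self.args, **self.kwargs)
           ~~~~~~^^^^^^^^^^^^^^^^^^^^^^^^^^^^^^
  File "<stdin>", line 16, in <lambda>
  File "<stdin>", line 10, in sil
  File "h.py", line 14, in proj
    c=cal or bot.calibration(n);q=c["camera_from_world"]@np.append(p,1)
             ~~~~~~~~~~~~~~~^^^
ValueError: time passes only in moves, steps and waits
```

```bash
python3 - <<'E'
import re
s=open('h.py').read()
s=s.replace("def ray","C={n:bot.calibration(n) for n in ('scene','top','wrist')}\ndef ray",1).replace("bot.calibration(n); T","C[n]; T").replace("bot.calibration(n);q","C[n];q")
open('h.py','w').write(s)
E
cat > fit.py <<'E'
from h import *
from scipy.optimize import least_squares
def sil(n,base,a,r,l0,l1,cal=None):
    e1=np.cross(a,[1,0,0]);e1/=np.linalg.norm(e1);e2=np.cross(a,e1)
    P=[]
    for l in (l0,l1):
        for th in np.linspace(0,2*np.pi,24,endpoint=False): P.append(proj(n,base+a*l+r*(np.cos(th)*e1+np.sin(th)*e2),cal))
    h=cv2.convexHull(np.array(P,np.float32)); m=cv2.moments(h); return np.array([m['m10'],m['m01']])/m['m00'],h[:,0]
E
python3 - <<'E'
from fit import *
print(bot.get_obs()['t'])
for name,ps,pt in ((24,(232.4,207.7),(260.9,234.0)),(32,(196.5,223.6),(250.3,268.8))):
    x,e=tri([ray("scene",*ps),ray("top",*pt)]); print(name,x,e)
    for yaw in (.15,.23,.3):
        xd=np.array([np.sin(yaw),np.cos(yaw),0]); a=-xd*np.sin(.61)+np.array([0,0,np.cos(.61)])
        f=lambda b:np.r_[sil("scene",b,a,.011,.055,.1)[0]-ps,sil("top",b,a,.011,.055,.1)[0]-pt]
        r=least_squares(f,x-a*.0775,diff_step=1e-3); b=r.x
        ext=[(sil(n,b,a,.011,.055,.1)[1].min(0).round(1),sil(n,b,a,.011,.055,.1)[1].max(0).round(1)) for n in("scene","top")]
        print(yaw,"edge",b.round(4),"mid",(b+a*.0775).round(4),"top",(b+a*.1).round(4),r.fun.round(1),ext)
E
```

```text
0.15
24 [0.51355075 0.15377134 0.09813453] [np.float64(0.000708669899838854), np.float64(0.0007086698998388145)]
0.15 edge [0.5202 0.1982 0.0339] mid [0.5136 0.1543 0.0975] top [0.5117 0.1416 0.1159] [ 0.3 -0.  -0.3  0.2] [(array([224.2, 197.8], dtype=float32), array([241.3, 217.7], dtype=float32)), (array([251.7, 228.9], dtype=float32), array([269.5, 239.8], dtype=float32))]
0.23 edge [0.5238 0.1976 0.0339] mid [0.5137 0.1543 0.0974] top [0.5107 0.1418 0.1159] [ 0.3 -0.  -0.3  0.2] [(array([224.6, 197.9], dtype=float32), array([240.9, 217.5], dtype=float32)), (array([251.7, 228.4], dtype=float32), array([269.4, 240.2], dtype=float32))]
0.3 edge [0.5268 0.1968 0.0339] mid [0.5137 0.1543 0.0974] top [0.5099 0.142  0.1158] [ 0.3 -0.  -0.3  0.2] [(array([224.9, 198.1], dtype=float32), array([240.6, 217.4], dtype=float32)), (array([251.8, 228. ], dtype=float32), array([269.4, 240.6], dtype=float32))]
32 [0.43726841 0.17760105 0.10101948] [np.float64(0.0008387810007419969), np.float64(0.0008387810007419242)]
0.15 edge [0.4439 0.2221 0.0368] mid [0.4373 0.1782 0.1003] top [0.4354 0.1655 0.1187] [ 0.4 -0.  -0.3  0.3] [(array([188.5, 213.4], dtype=float32), array([205.3, 233.9], dtype=float32)), (array([241. , 262.9], dtype=float32), array([258.8, 275.5], dtype=float32))]
0.23 edge [0.4475 0.2215 0.0367] mid [0.4374 0.1782 0.1002] top [0.4344 0.1657 0.1186] [ 0.4 -0.  -0.3  0.3] [(array([188.9, 213.6], dtype=float32), array([205. , 233.7], dtype=float32)), (array([241.1, 262.4], dtype=float32), array([258.8, 275.9], dtype=float32))]
0.3 edge [0.4505 0.2206 0.0366] mid [0.4374 0.1782 0.1002] top [0.4336 0.1659 0.1186] [ 0.4 -0.  -0.3  0.3] [(array([189.3, 213.8], dtype=float32), array([204.6, 233.5], dtype=float32)), (array([241.2, 262.1], dtype=float32), array([258.7, 276.2], dtype=float32))]
```

>>> drive_tool(increments="0.0155 -0.033 0 -0.1;0.0155 -0.033 0 -0.1;0.0155 -0.033 0 -0.1;0.0155 -0.033 0 -0.1;0.0155 -0.033 0 -0.1;0.0155 -0.033 0 -0.1;0.0155 -0.033 0 -0.1;0.0155 -0.033 0 -0.1;0.0155 -0.033 0 -0.1;0.0155 -0.033 0 -0.1;0.0155 -0.033 0 -0.1;0.0155 -0.033 0 -0.1", grip=0.5)

```text
t: 1.15
eef_pos: [0.4816, 0.2092, 0.2533]
tool_rot: [-0.0, 0.737, 0.676, 0.0]
contact_force: [0.2, 0.2, 0.3]
gripper_width: 0.502
```

>>> drive_tool(increments="0.0155 -0.033 0 -0.085;0.0155 -0.033 0 -0.085;0 0 0 0;0 0 0 0")

```text
t: 1.48
eef_pos: [0.5129, 0.1425, 0.2533]
tool_rot: [0.0, 0.792, 0.611, -0.0]
contact_force: [-0.2, 0.5, 0.1]
gripper_width: 0.505
```

```bash
cat > w.py <<'E'
import sys
from h import *
n=sys.argv[1]; im=bot.read_camera("wrist")[:,:,::-1]
cv2.imwrite(f"pics/{n}.png",im); np.save(f"pics/{n}.npy",C["wrist"],allow_pickle=True)
o=bot.get_obs(); print(o['t'],o['eef_pos'].round(4),o['tool_rot'].round(4),o['contact_force'].round(2),o['gripper_width'])
q=o['tool_rot']; print("jaw ang",np.arctan2(2*(q[2]*q[2]+q[0]**2)-1, 2*(q[1]*q[2]-q[0]*q[3])), "spin0", o['q'].round(2))
T=C["wrist"]["camera_from_world"];print("cam",-T[:3,:3].T@T[:3,3])
E
python3 w.py w1
```

```text
1.5333 [0.5123 0.1445 0.2531] [-1.000e-04  7.907e-01  6.122e-01 -1.000e-04] [ 0.6   0.66 -0.22] 0.4994730559936487
jaw ang -0.2530268343271322 spin0 [-0.78  0.25  0.46  1.92 -0.13  1.   -0.51]
cam [0.53491894 0.22144509 0.37288498]
```

View pics/w1.png

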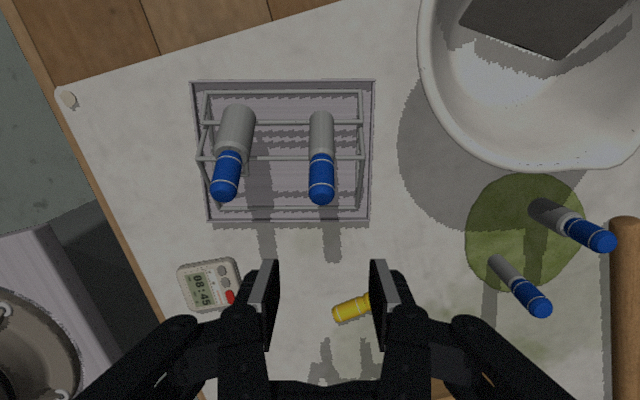

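```bash
python3 - <<'E'
from fit import *
cal=np.load("pics/w1.npy",allow_pickle=True).item()
im=cv2.imread("pics/w1.png")
k,l,st,c=cv2.connectedComponentsWithStats(blue(im))
cents=[]
for i in range(1,k):
    if st[i,4]>100: print(st[i],c[i])
yaw=.25
xd=np.array([np.sin(yaw),np.cos(yaw),0]); a=-xd*np.sin(.61)+np.array([0,0,np.cos(.61)])
W=[(x,y) for i in range(1,k) if st[i,4]>300 for x,y in [c[i]] if x<400 and y<250]
for name,ps,pt,pw in ((24,(232.4,207.7),(260.9,234.0),max(W)),(32,(196.5,223.6),(250.3,268.8),min(W))):
    f=lambda b:np.r_[sil("scene",b,a,.011,.055,.1)[0]-ps,sil("top",b,a,.011,.055,.1)[0]-pt,sil("w",b,a,.011,.055,.1,cal)[0]-pw]
    r=least_squares(f,[.5 if name==24 else .45,.2,.03],diff_step=1e-3); b=r.x
    h=sil("w",b,a,.011,.055,.1,cal)[1]
    print(name,pw,"edge",b.round(4),"mid",(b+a*.0775).round(4),r.fun.round(1),h.min(0),h.max(0))
    for R,l0,l1,col in((.011,.055,.1,(0,255,0)),(.012 if name==24 else .016,0,.055,(0,0,255))):
        cv2.polylines(im,[np.int32(sil("w",b,a,R,l0,l1,cal)[1])],True,col,1)
cv2.imwrite("pics/o1.png",cv2.resize(im[60:240,170:400],None,fx=3,fy=3))
E
```

```text
[219 150  23  12 105] [230.6952381  153.74285714]
[212 157  29  29 538] [226.74535316 169.61524164]
[309 161  25  26 519] [321.34682081 172.68786127]
[210 182  27  20 426] [222.32394366 191.16197183]
[309 185  25  20 408] [321.08823529 194.12990196]
[571 220  32  18 280] [585.02857143 227.59642857]
[590 231  27  22 471] [603.47133758 241.62208068]
[516 282  28  20 288] [527.97569444 290.97222222]
[529 297  23  21 374] [540.37433155 307.44117647]
24 (np.float64(321.3468208092485), np.float64(172.6878612716763)) edge [0.5271 0.2016 0.0287] mid [0.5161 0.1586 0.0923] [-0.2  0.8 -1.8 -0.8  0.1  0.7] [307.98566 144.5414 ] [334.88342 201.05414]
32 (np.float64(222.32394366197184), np.float64(191.16197183098592)) edge [0.4458 0.2127 0.0451] mid [0.4348 0.1697 0.1086] [ 2.  -1.4  2.9  1.6 -0.7 -1.4] [202.2972  159.37523] [239.64902 218.93237]
```

View pics/o1.png

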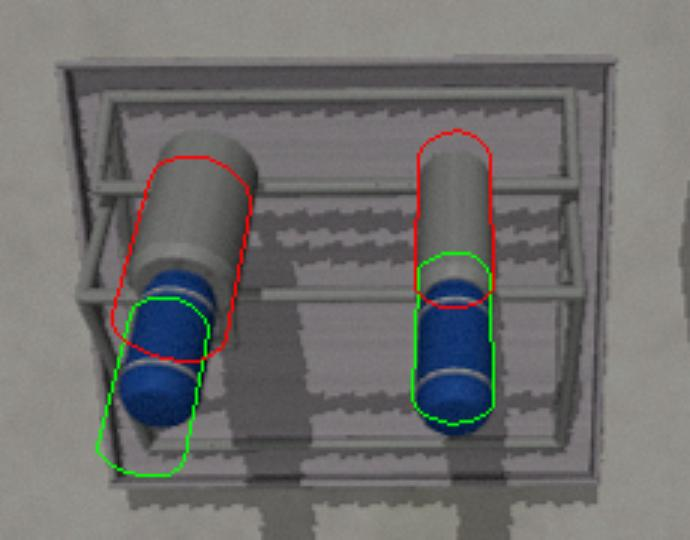

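```bash
python3 - <<'E'
from fit import *
cal=np.load("pics/w1.npy",allow_pickle=True).item()
im=cv2.imread("pics/w1.png")
m=cv2.morphologyEx(blue(im),cv2.MORPH_CLOSE,np.ones((7,7)))
k,l,st,c=cv2.connectedComponentsWithStats(m)
W=[]
for i in range(1,k):
    if st[i,4]>600 and st[i,0]<400 and st[i,1]>100:
        ys,xs=np.where(l==i);h=cv2.convexHull(np.c_[xs,ys].astype(np.float32));mm=cv2.moments(h);W.append((mm['m10']/mm['m00'],mm['m01']/mm['m00']));print(st[i],W[-1])
out={}
for yaw in (.25,):
  xd=np.array([np.sin(yaw),np.cos(yaw),0]); a=-xd*np.sin(.61)+np.array([0,0,np.cos(.61)])
  for name,ps,pt,pw in ((24,(232.4,207.7),(260.9,234.0),max(W)),(32,(196.5,223.6),(250.3,268.8),min(W))):
    f=lambda b:np.r_[sil("scene",b,a,.011,.055,.1)[0]-ps,sil("top",b,a,.011,.055,.1)[0]-pt,sil("w",b,a,.011,.055,.1,cal)[0]-pw]
    r=least_squares(f,[.5 if name==24 else .45,.2,.03],diff_step=1e-3); b=r.x
    h=sil("w",b,a,.011,.055,.1,cal)[1]
    print(name,pw,"edge",b.round(4),"mid",(b+a*.0775).round(4),r.fun.round(1),h.min(0),h.max(0))
    for R,l0,l1,col in((.011,.055,.1,(0,255,0)),(.012 if name==24 else .016,0,.055,(0,0,255))):
        cv2.polylines(im,[np.int32(sil("w",b,a,R,l0,l1,cal)[1])],True,col,1)
cv2.imwrite("pics/o1.png",cv2.resize(im[60:240,170:400],None,fx=3,fy=3))
E
```

```text
[ 210  150   32   52 1200] (225.81995033112582, 176.0522902869757)
[ 309  154   25   51 1139] (321.0830297510625, 179.13782635094108)
24 (321.0830297510625, 179.13782635094108) edge [0.5256 0.1978 0.033 ] mid [0.5146 0.1548 0.0965] [ 0.5  0.  -0.4 -0.2 -0.2  0. ] [307.2465  149.99222] [334.41846 207.23102]
32 (225.81995033112582, 176.0522902869757) edge [0.4495 0.2213 0.0356] mid [0.4385 0.1783 0.0991] [ 0.9  0.1 -0.3 -0.2 -0.4 -0.1] [206.77065 146.48895] [242.88649 204.34473]
```

View pics/o1.png

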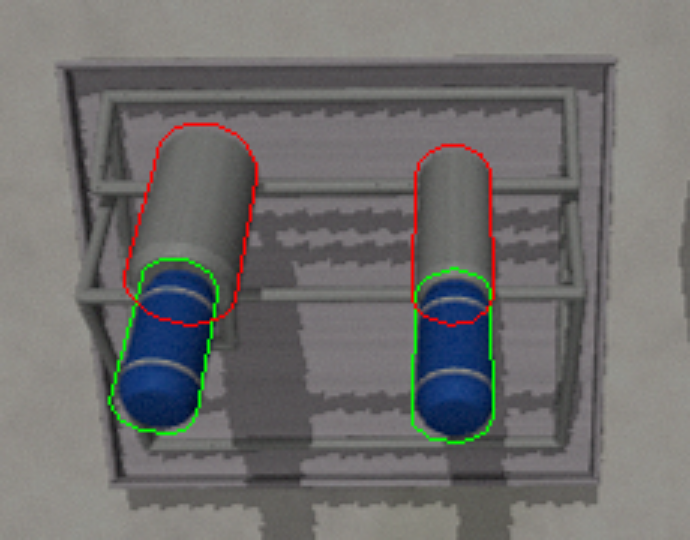

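>>> drive_tool(increments="0.002 0.008 -0.025 0;0 0 -0.025 0;0 0 -0.025 0;0 0 -0.025 0;0 0 -0.025 0;0 0 -0.025 0;0 0 0 0;0 0 0 0")

```text
t: 2.2
eef_pos: [0.513, 0.1541, 0.1025]
tool_rot: [-0.001, 0.79, 0.614, -0.001]
contact_force: [0.1, 0.1, 0.1]
gripper_width: 0.499
```

```bash
python3 w.py w2
```

```text
2.25 [0.5142 0.1541 0.1038] [-2.000e-04  7.898e-01  6.134e-01 -1.000e-04] [ 0.66 -0.25  1.07] 0.5030619562589833
jaw ang -0.2501923520327245 spin0 [-0.71  0.47  0.38  2.03 -0.27  0.69 -0.4 ]
cam [0.53478309 0.23320956 0.22200783]
```

View pics/w2.png

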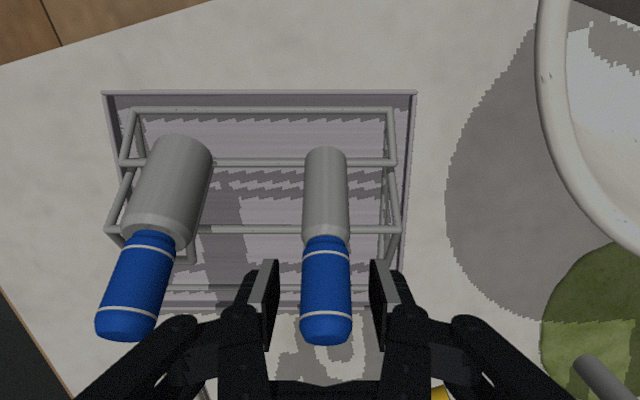

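>>> drive_tool(increments="0 0 0 0;0 0 0 0;0 0 0 0;0 0 0 0;0 0 0 0;0 0 0 0", grip=0, squeeze=30)

```text
t: 2.75
eef_pos: [0.515, 0.1539, 0.1048]
tool_rot: [-0.0, 0.79, 0.613, 0.001]
contact_force: [-1.6, 0.9, 6.8]
gripper_width: 0.25
```

>>> drive_tool(increments="-0.0014 -0.0056 0.0082 0;-0.0014 -0.0056 0.0082 0;-0.0014 -0.0056 0.0082 0;-0.0014 -0.0056 0.0082 0;-0.0014 -0.0056 0.0082 0;-0.0014 -0.0056 0.0082 0;-0.0014 -0.0056 0.0082 0;0 0 0 0")

```text
t: 3.42
eef_pos: [0.505, 0.1115, 0.1624]
tool_rot: [0.001, 0.791, 0.612, 0.001]
contact_force: [-0.2, -0.1, 0.1]
gripper_width: 0.247
```

```bash
python3 w.py w3
```

```text
3.4667 [0.5049 0.1125 0.1617] [4.000e-04 7.910e-01 6.119e-01 6.000e-04] [ 0.28 -0.02 -0.47] 0.2507809446731539
jaw ang -0.25399580118390913 spin0 [-0.7   0.35  0.44  2.04 -0.21  0.79 -0.39]
cam [0.52664851 0.19046023 0.28208717]
```

View pics/w3.png

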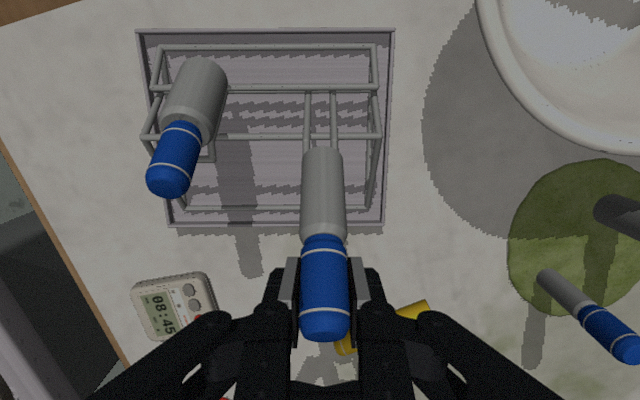

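>>> drive_tool(increments="0 -0.01 0.02 0.024;0.005 -0.03 0.02 0.024;0.006 -0.034 0 0.026;0.006 -0.034 0 0.026;0.006 -0.034 0 0.026;0.006 -0.034 0 0.026;0.006 -0.034 0 0.026;0.006 -0.034 0 0.026;0.006 -0.034 0 0.026;0.006 -0.034 0 0.026;0.006 -0.034 0 0.026;0.006 -0.034 0 0.026")

```text
t: 4.47
eef_pos: [0.5694, -0.2676, 0.1999]
tool_rot: [-0.001, 0.686, 0.727, -0.0]
contact_force: [1.1, 0.3, -0.6]
gripper_width: 0.251
```

>>> drive_tool(increments="0.002 -0.02 0 0.002;0 -0.018 0 0;0 0 0 0;0 0 0 0")

```text
t: 4.8
eef_pos: [0.5708, -0.3052, 0.1999]
tool_rot: [-0.001, 0.687, 0.727, -0.001]
contact_force: [0.4, 1.1, -1.0]
gripper_width: 0.248
```

```bash
python3 w.py w4
```

```text
4.85 [ 0.5713 -0.3036  0.1999] [-8.000e-04  6.864e-01  7.273e-01 -1.000e-04] [-0.17 -0.36 -0.84] 0.24947171120767117
jaw ang 0.057867361902997405 spin0 [ 0.06  0.52  0.47  1.7  -0.27  0.99  0.68]
cam [ 0.56715962 -0.22366446  0.319491  ]
```

View pics/w4.png

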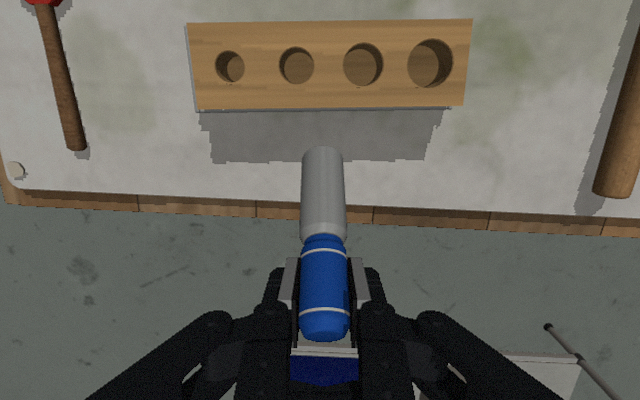

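```bash
python3 - <<'E'
from h import *
cal=np.load("pics/w4.npy",allow_pickle=True).item()
im=cv2.imread("pics/w4.png")
cv2.imwrite("pics/o4.png",cv2.resize(im[10:120,180:480],None,fx=2.6,fy=2.6,interpolation=cv2.INTER_CUBIC))
P=[(187,23),(472,19),(464,105),(198,110)]
for p in P: print(atz("w",*p,.05,cal).round(4))
# warp to top face plane, 0.2mm/px ; region x .45-.70, y -.26..-.16
X=[(.46,-.16),(.70,-.16),(.70,-.26),(.46,-.26)]
src=np.float32([proj("w",np.array([x,y,.05]),cal) for x,y in X]); 
s=3000
dst=np.float32([((x-.46)*s,(-.16-y)*s) for x,y in X])
w=cv2.warpPerspective(im,cv2.getPerspectiveTransform(src,dst),(720,300),flags=cv2.INTER_CUBIC)
cv2.imwrite("pics/o4w.png",w)
E
```

```text
[ 0.4659 -0.1825  0.05  ]
[ 0.6695 -0.1687  0.05  ]
[ 0.675  -0.2273  0.05  ]
[ 0.4698 -0.2425  0.05  ]
```

View pics/o4w.png

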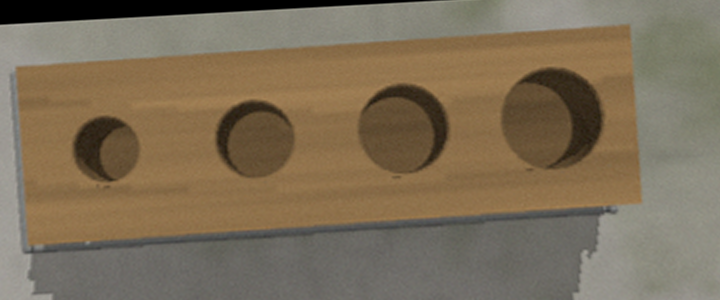

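>>> drive_tool(increments="0 0 -0.02 0.012;0 0 -0.02 0;0 0 -0.02 0;0 0 -0.02 0;0 0 -0.015 0;0 0 -0.01 0;0 0 0 0;-0.0003 0.006 0 0;-0.0003 0.006 0 0;0 0 0 0")

```text
t: 5.68
eef_pos: [0.572, -0.2901, 0.0967]
tool_rot: [0.0, 0.681, 0.732, 0.001]
contact_force: [1.3, 0.2, 0.0]
gripper_width: 0.246
```

>>> drive_tool(increments="-0.0003 0.004 0.001 0;-0.0003 0.004 0.001 0;-0.0003 0.004 0.001 0;-0.0003 0.004 0.001 0;-0.0003 0.004 0.001 0;-0.0003 0.004 0.001 0")

```text
t: 6.18
eef_pos: [0.5703, -0.2719, 0.104]
tool_rot: [0.004, 0.683, 0.731, -0.0]
contact_force: [1.0, -5.9, 3.2]
gripper_width: 0.249
```

```bash
python3 w.py w5
```

```text
6.2333 [ 0.5703 -0.2707  0.104 ] [ 3.200e-03  6.824e-01  7.310e-01 -2.000e-04] [-0.14 -5.7   1.47] 0.2504513051228394
jaw ang 0.06874190420008855 spin0 [ 0.04  0.61  0.42  1.81 -0.33  0.79  0.69]
cam [ 0.5648881  -0.18973153  0.2231684 ]
```

View pics/w5.png

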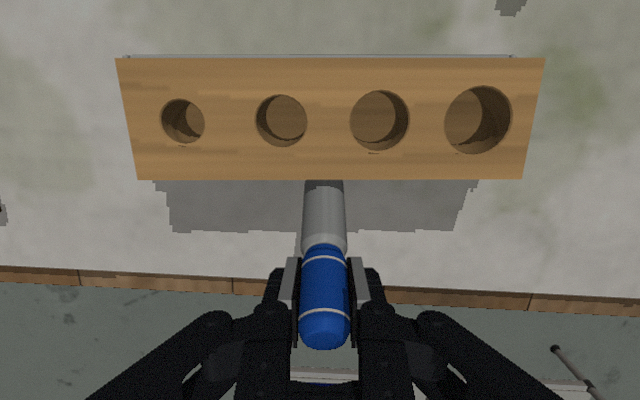

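>>> drive_tool(increments="-0.0003 0.004 0.001 0;-0.0003 0.004 0.001 0;-0.0003 0.004 0 0;-0.0003 0.004 0 0;-0.0003 0.004 0 0;-0.0003 0.004 0 0;0 0.002 0 0;0 0 0 0")

```text
t: 6.9
eef_pos: [0.5679, -0.2428, 0.1045]
tool_rot: [0.001, 0.682, 0.731, 0.0]
contact_force: [0.3, -5.7, 2.9]
gripper_width: 0.246
```

```bash
python3 w.py w6
```

```text
6.95 [ 0.5679 -0.2429  0.1044] [1.100e-03 6.820e-01 7.314e-01 1.000e-04] [ 1.92 -4.93  2.03] 0.24428397579209574
jaw ang 0.0698316981607001 spin0 [-0.    0.59  0.42  1.84 -0.33  0.78  0.66]
cam [ 0.5627181  -0.16118457  0.22405056]
```

View pics/w6.png

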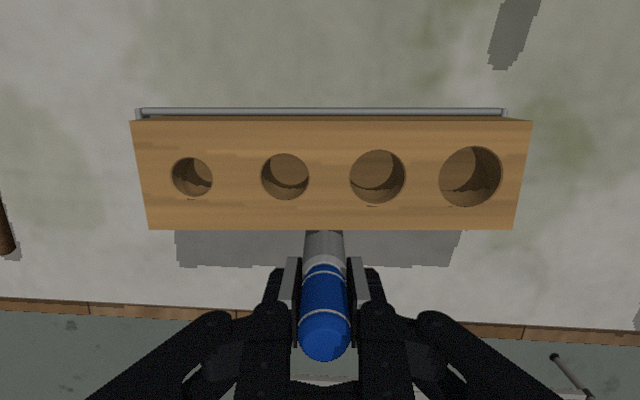

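```bash
cat > tilt.py <<'E'
import sys
from fit import *
n=sys.argv[1]; L=.08; R=.012 if sys.argv[2]=='24' else .016
cal=np.load(f"pics/{n}.npy",allow_pickle=True).item(); im=cv2.imread(f"pics/{n}.png")
o=bot.get_obs(); q=o['tool_rot']; ja=np.arctan2(2*(q[2]**2+q[0]**2)-1,2*(q[1]*q[2]-q[0]*q[3]))
if len(sys.argv)>3: tcp=np.array(list(map(float,sys.argv[3].split(','))))
else: tcp=o['eef_pos']
m=blue(im)[:, 285:365]; m=cv2.morphologyEx(m,cv2.MORPH_CLOSE,np.ones((7,7)))
k,l,st,c=cv2.connectedComponentsWithStats(m); i=1+np.argmax(st[1:,4]); ys,xs=np.where(l==i); xs+=285
h=cv2.convexHull(np.c_[xs,ys].astype(np.float32)); mm=cv2.moments(h); pw=np.array([mm['m10'],mm['m01']])/mm['m00']; print("blue",h[:,0].min(0),h[:,0].max(0),pw)
u=np.array([np.sin(ja),-np.cos(ja),0]); jd=np.array([np.cos(ja),np.sin(ja),0])
g=tcp-[0,0,.003]
# fit theta, L such that grip base top-edge (row of blue min) & max rows match
def model(p):
    a=u*np.sin(p[0])+np.array([0,0,np.cos(p[0])]); b=g-a*p[1]+jd*p[2]; return a,b
def f(p):
    a,b=model(p); hh=sil("w",b,a,.011,.055,.0985,cal)[1]
    return [hh[:,1].min()-h[:,0,1].min(), hh[:,1].max()-h[:,0,1].max(), (hh[:,0].min()+hh[:,0].max())/2-(h[:,0,0].min()+h[:,0,0].max())/2]
r=least_squares(f,[.1,.08,0],diff_step=1e-3,x_scale=[.1,.01,.01]); print("theta,L,jaw off",r.x.round(4),r.fun)
a,b=model(r.x); print("edge",b.round(4),"low z")
for RR,l0,l1,col in((.011,.055,.0985,(0,255,0)),(R,0,.055,(0,0,255))): cv2.polylines(im,[np.int32(sil("w",b,a,RR,l0,l1,cal)[1])],True,col,1)
cv2.imwrite(f"pics/{n}o.png",cv2.resize(im[180:400,220:440],None,fx=2.5,fy=2.5))
E
python3 tilt.py w6 24
```

```text
blue [298. 264.] [349. 361.] [323.52347246 314.04682288]
theta,L,jaw off [-0.2777  0.0642  0.0005] [0. 0. 0.]
edge [ 0.5697 -0.2604  0.0397] low z
```

View pics/w6o.png

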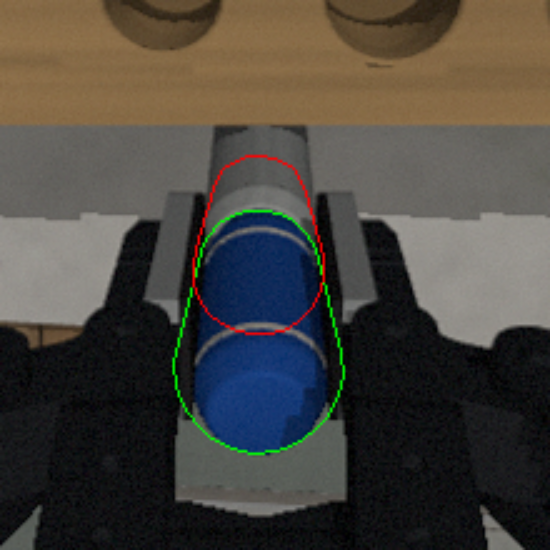

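```bash
python3 - <<'E'
from h import *
im=bot.read_camera("scene")[:,:,::-1]; cv2.imwrite("pics/s6.png",im)
cv2.imwrite("pics/s6c.png",cv2.resize(im[180:340,350:510],None,fx=4,fy=4,interpolation=cv2.INTER_CUBIC))
E
```

```text
(no output)
```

View pics/s6c.png

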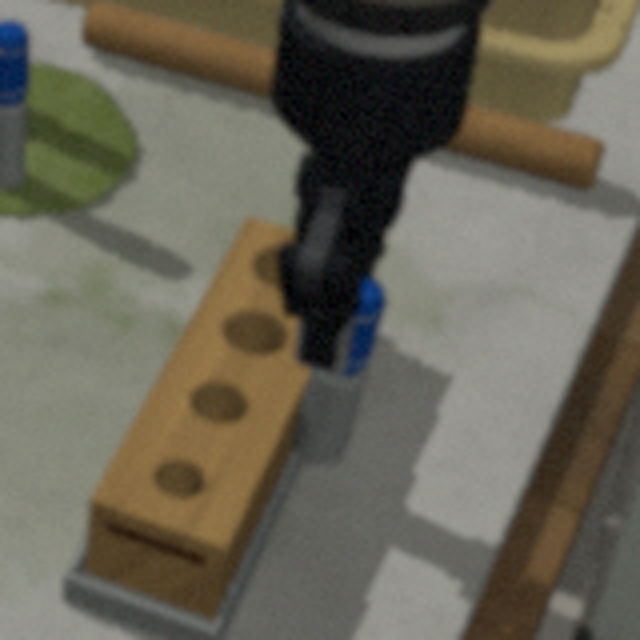

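```bash
python3 - <<'E'
from fit import *
im=cv2.imread("pics/s6.png")[180:340,350:510]
ja=.07;u=np.array([np.sin(ja),-np.cos(ja),0]); g=np.array([.5679,-.2429,.1014])
outs=[]
for th in (0,.1,.2):
    big=cv2.resize(im,None,fx=4,fy=4,interpolation=cv2.INTER_CUBIC)
    a=u*np.sin(th)+np.array([0,0,np.cos(th)]); b=g-a*.08
    for R,l0,l1 in((.011,.055,.1),(.012,0,.055)):
        h=sil("scene",b,a,R,l0,l1)[1]; cv2.polylines(big,[np.int32((h-[350,180]+.5)*4)],True,(0,255,0),1)
    outs.append(big[220:520,200:460])
cv2.imwrite("pics/s6t.png",np.hstack(outs))
E
```

```text
(no output)
```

View pics/s6t.png

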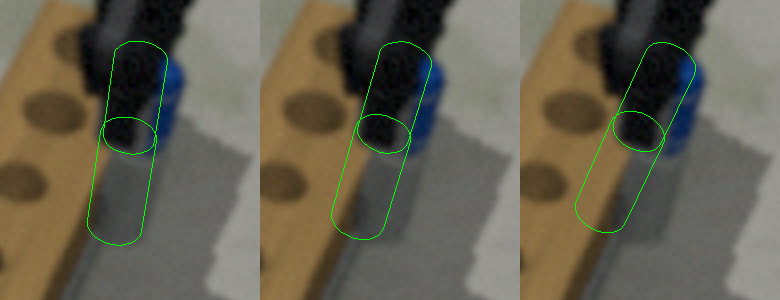

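>>> drive_tool(increments="0.0005 -0.01 0 0;0.001 -0.014 0 0;0 -0.006 -0.004 0;0 0 -0.005 0;0 0 -0.004 0;0 0 -0.003 0;0 0 -0.002 0;0 0 -0.002 0")

```text
t: 7.67
eef_pos: [0.5688, -0.2716, 0.0837]
tool_rot: [-0.0, 0.682, 0.732, 0.0]
contact_force: [-4.3, 2.3, 17.4]
gripper_width: 0.247
```

>>> drive_tool(increments="0 0 0 0;0 0 0.001 0;0 0 0 0", grip=0.5)

```text
t: 7.92
eef_pos: [0.5691, -0.272, 0.085]
tool_rot: [0.0, 0.682, 0.732, 0.0]
contact_force: [0.8, 0.3, -0.5]
gripper_width: 0.499
```

```bash
python3 w.py w7
```

```text
7.9667 [ 0.569  -0.272   0.0849] [2.000e-04 6.818e-01 7.315e-01 1.000e-04] [ 0.51  0.33 -0.25] 0.4977764843098518
jaw ang 0.0703517195603258 spin0 [ 0.06  0.63  0.4   1.81 -0.34  0.76  0.71]
cam [ 0.56402552 -0.19054688  0.20459666]
```

View pics/w7.png

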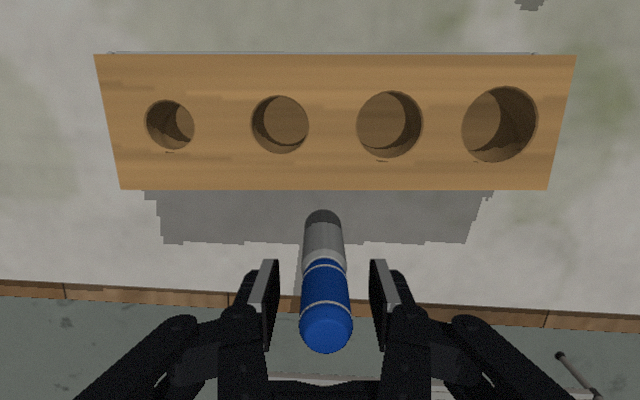

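```bash
cat > up.py <<'E'
import sys
from fit import *
from scipy.optimize import minimize
n=sys.argv[1]; R=.012 if sys.argv[2]=='24' else .016; z0=float(sys.argv[3]); x0=list(map(float,sys.argv[4].split(',')))
cal=np.load(f"pics/{n}.npy",allow_pickle=True).item(); im=cv2.imread(f"pics/{n}.png")
m=cv2.morphologyEx(blue(im),cv2.MORPH_CLOSE,np.ones((7,7))); m=m.copy(); 
k,l,st,c=cv2.connectedComponentsWithStats(m); p0=proj("w",np.array([*x0,z0+.085]),cal)
best=min((i for i in range(1,k) if st[i,4]>500),key=lambda i:np.hypot(*(c[i]-p0))); M=(l==best).astype(np.uint8)
S=4
def grip(b):
    a=np.array([0,0,1.]); P=[]
    for l0,r in((.055,.011),(.095,.011),(.0985,.0095),(.1,.006)):
        for th in np.linspace(0,2*np.pi,30): P.append(proj("w",b+[r*np.cos(th),r*np.sin(th),l0],cal))
    return cv2.convexHull(np.array(P,np.float32))
def cost(v):
    b=np.array([v[0],v[1],z0]); h=grip(b); X=np.zeros((400*S,640*S),np.uint8); cv2.fillPoly(X,[np.int32((h+.5)*S)],1)
    return np.abs(X.astype(np.int8)-Mb).sum()/S/S
Mb=cv2.resize(M,None,fx=S,fy=S,interpolation=cv2.INTER_NEAREST).astype(np.int8)
r=minimize(cost,x0,method='Nelder-Mead',options=dict(initial_simplex=[x0,[x0[0]+.004,x0[1]],[x0[0],x0[1]+.004]],xatol=1e-4,fatol=1))
print(r.x.round(4),r.fun,M.sum())
b=np.array([*r.x,z0])
cv2.polylines(im,[np.int32(grip(b))],True,(0,255,0),1); cv2.polylines(im,[np.int32(sil("w",b,np.array([0,0,1.]),R,0,.055,cal)[1])],True,(0,0,255),1)
q=np.int32(proj("w",b+[0,0,.06],cal)); y0=max(0,q[1]-110); x1=max(0,q[0]-110)
cv2.imwrite(f"pics/{n}u.png",cv2.resize(im[y0:y0+220,x1:x1+220],None,fx=2.5,fy=2.5))
E
python3 up.py w7 24 0 .569,-.268
```

```text
[ 0.5705 -0.2792] 338.5625 4066
```

View pics/w7u.png

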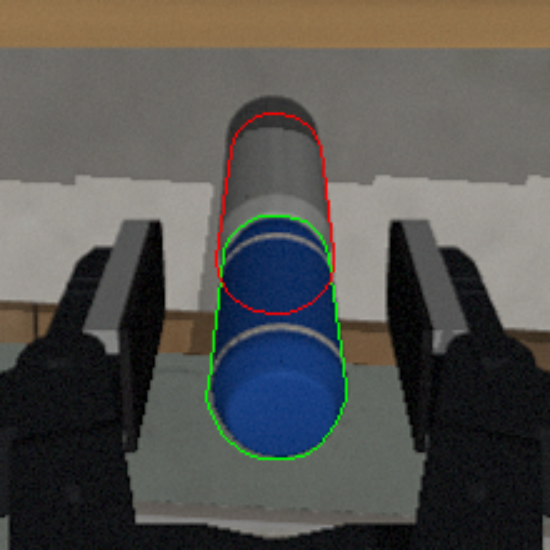

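>>> drive_tool(increments="0.0012 -0.004 0 0;0 0 0 0;0 0 0 0;0 0 0 0;0 0 0 0;0 0 0 0", grip=0, squeeze=30)

```text
t: 8.47
eef_pos: [0.5702, -0.2766, 0.0849]
tool_rot: [0.0, 0.682, 0.731, 0.0]
contact_force: [0.2, -1.3, 1.5]
gripper_width: 0.248
```

```bash
python3 w.py w8;  python3 up.py w8 24 0 .57,-.277; python3 - <<'E'
from h import *
im=bot.read_camera("scene")[:,:,::-1]; cv2.imwrite("pics/s8.png",im)
cv2.imwrite("pics/s8c.png",cv2.resize(im[180:340,350:510],None,fx=4,fy=4,interpolation=cv2.INTER_CUBIC))
E
```

```text
8.5167 [ 0.5702 -0.2766  0.0849] [4.000e-04 6.820e-01 7.314e-01 0.000e+00] [ 0.99 -2.23  1.71] 0.2471215585311612
jaw ang 0.06981547924612652 spin0 [ 0.06  0.64  0.4   1.81 -0.34  0.77  0.71]
cam [ 0.56519589 -0.19511894  0.20452818]
[ 0.5707 -0.2773] 418.1875 3969
```

View pics/s8c.png

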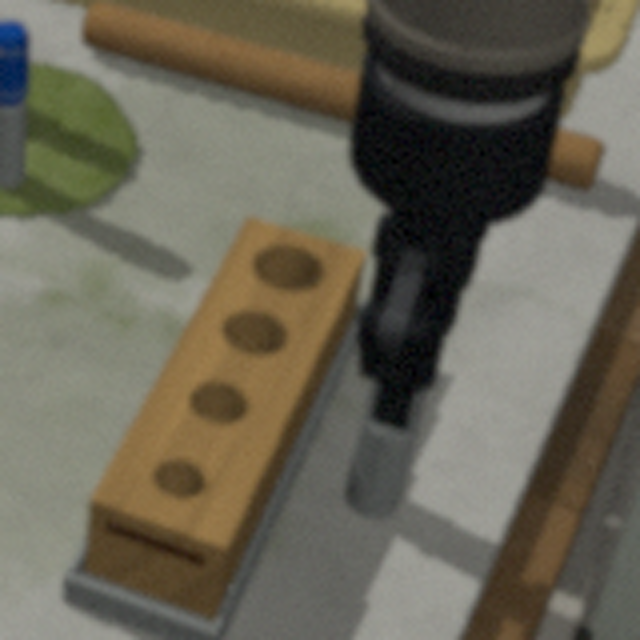

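View pics/w8u.png

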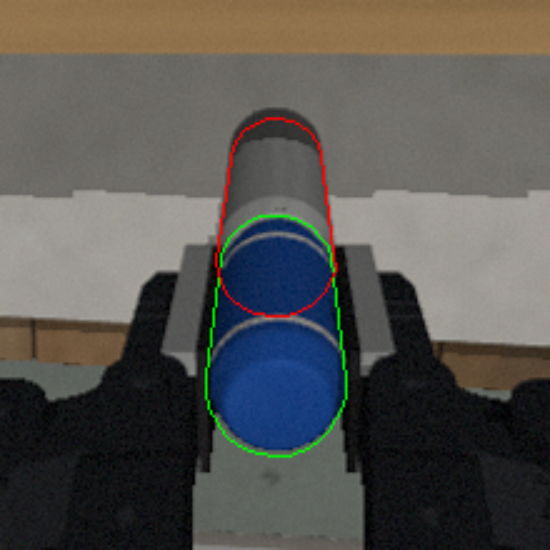

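```bash
cat > rect.py <<'E'
import sys
from h import *
n=sys.argv[1]; cal=np.load(f"pics/{n}.npy",allow_pickle=True).item(); im=cv2.imread(f"pics/{n}.png")
X=[(.46,-.16),(.70,-.16),(.70,-.26),(.46,-.26)]
src=np.float32([proj("w",np.array([x,y,.05]),cal) for x,y in X]); s=3000
dst=np.float32([((x-.46)*s,(-.16-y)*s) for x,y in X])
w=cv2.warpPerspective(im,cv2.getPerspectiveTransform(src,dst),(720,300),flags=cv2.INTER_CUBIC)
for x in range(0,720,60): cv2.line(w,(x,0),(x,4),(0,0,255),1)
for h,r in zip(sys.argv[2:],(.0128,.0168)):
    x,y=map(float,h.split(',')); cv2.circle(w,(int(round((x-.46)*s)),int(round((-.16-y)*s))),int(round(r*s)),(0,255,0),1)
cv2.imwrite(f"pics/{n}r.png",w)
E
python3 rect.py w8 .5452,-.2063 .644,-.1993
```

```text
(no output)
```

View pics/w8r.png

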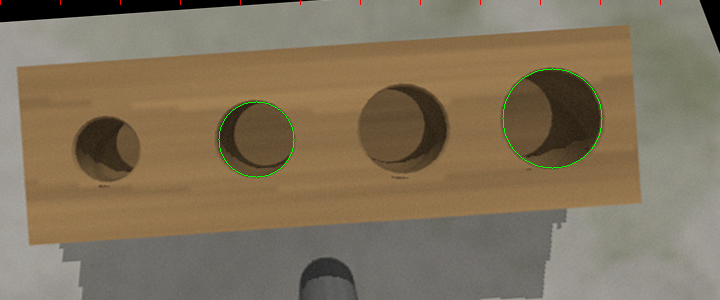

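>>> drive_tool(increments="0 0 0.016 0;0 0 0.02 0;0 0 0.02 0;0 0 0.014 0;-0.005 0.014 0 0;-0.006 0.016 0 0;-0.006 0.016 0 0;-0.006 0.016 0 0;-0.0025 0.0085 0 0;0 0 -0.004 0;0 0 0 0;0 0 0 0")

```text
t: 9.57
eef_pos: [0.5445, -0.2066, 0.1504]
tool_rot: [0.0, 0.682, 0.731, -0.0]
contact_force: [-0.7, 0.1, -0.1]
gripper_width: 0.251
```

```bash
python3 w.py w9; cat > st.py <<'E'
from station import bot
o=bot.get_obs(); print(o['t'],o['eef_pos'].round(5),o['contact_force'].round(2),o['torque'].round(3))
E

```

```text
9.6167 [ 0.5445 -0.2069  0.1506] [ 2.000e-04  6.824e-01  7.310e-01 -3.000e-04] [ 0.41 -0.19 -1.01] 0.2486035168488864
jaw ang 0.06876322796586702 spin0 [-0.09  0.48  0.45  1.9  -0.27  0.83  0.57]
cam [ 0.53959493 -0.12510342  0.27002014]
```

View pics/w9.png

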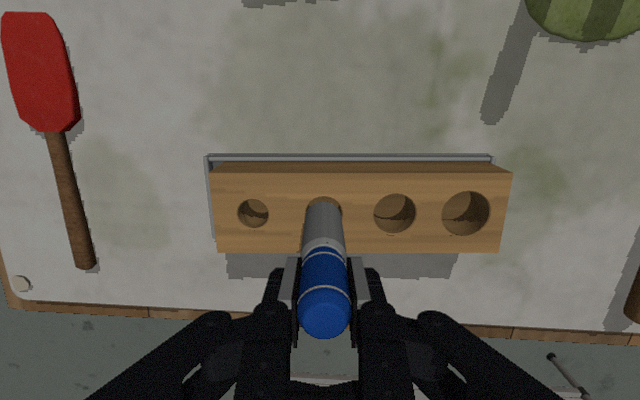

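>>> drive_tool(increments="0 0 -0.006 0;0 0 -0.004 0;0 0 -0.002 0;0 0 -0.001 0;0 0 -0.001 0;0 0 -0.001 0;0 0 -0.001 0")

```text
t: 10.2
eef_pos: [0.5446, -0.2058, 0.1347]
tool_rot: [0.0, 0.682, 0.731, 0.0]
contact_force: [0.3, -0.3, -0.9]
gripper_width: 0.243
```

>>> drive_tool(increments="0 0 -0.0005 0;0 0 -0.0005 0")

```text
t: 10.37
eef_pos: [0.5447, -0.2058, 0.1341]
tool_rot: [0.0, 0.682, 0.731, 0.0]
contact_force: [-1.4, 0.5, 5.0]
gripper_width: 0.251
```

>>> drive_tool(increments="0 0 -0.0005 0;0 0 0 0")

```text
t: 10.53
eef_pos: [0.5447, -0.206, 0.134]
tool_rot: [0.0, 0.682, 0.731, 0.0]
contact_force: [-2.3, 0.4, 6.7]
gripper_width: 0.249
```

```bash
python3 st.py; python3 w.py w10;cat > z.py <<'E'
import cv2,sys
n=sys.argv[1]; im=cv2.imread(f"pics/{n}.png"); a=list(map(int,sys.argv[2].split(',')))
cv2.imwrite(f"pics/{n}z.png",cv2.resize(im[a[1]:a[3],a[0]:a[2]],None,fx=5,fy=5,interpolation=cv2.INTER_CUBIC))
E
python3 z.py w10 260,190,390,300
```

```text
10.5333 [ 0.54473 -0.206    0.13399] [-2.27  0.37  6.65] [0.146 0.461 0.01 ]
10.5833 [ 0.5447 -0.206   0.134 ] [3.000e-04 6.820e-01 7.313e-01 3.000e-04] [-1.79  1.28  5.4 ] 0.24834953053564982
jaw ang 0.06972139660034414 spin0 [-0.08  0.5   0.44  1.91 -0.29  0.8   0.59]
cam [ 0.53968505 -0.12458731  0.25363582]
```

View pics/w10z.png

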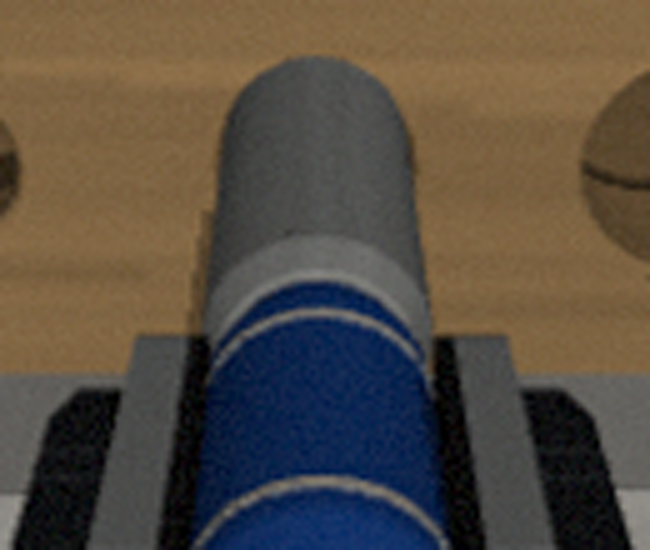

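```bash
python3 - <<'E'
from h import *
cal=np.load("pics/w10.npy",allow_pickle=True).item(); im=cv2.imread("pics/w10.png")
big=cv2.resize(im[190:300,260:390],None,fx=5,fy=5,interpolation=cv2.INTER_CUBIC)
big2=big.copy()
def circ(b,c,r,col):
    P=[(proj("w",np.array([c[0]+r*np.cos(t),c[1]+r*np.sin(t),.05]),cal)-[260,190]+.5)*5 for t in np.linspace(0,2*np.pi,60)]
    cv2.polylines(b,[np.int32(P)],True,col,1)
circ(big,(.545,-.2063),.0128,(0,255,0)); 
circ(big,(.5945,-.203),.0148,(0,255,0));circ(big,(.4955,-.2097),.0108,(0,255,0))
circ(big2,(.5447,-.206),.012,(0,0,255))
cv2.imwrite("pics/w10o.png",np.hstack([big[:,:], big2[:,150:]])[:, :800])
full=im.copy()
for c,r in (((.545,-.2063),.0128),((.5945,-.203),.0148),((.4955,-.2097),.0108),((.644,-.1993),.0168)):
    P=[proj("w",np.array([c[0]+r*np.cos(t),c[1]+r*np.sin(t),.05]),cal) for t in np.linspace(0,2*np.pi,60)]
    cv2.polylines(full,[np.int32(np.array(P)*16)],True,(0,255,0),1,shift=4)
cv2.imwrite("pics/w10f.png",cv2.resize(full[180:280,200:520],None,fx=2.5,fy=2.5))
E
```

```text
(no output)
```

View pics/w10o.png

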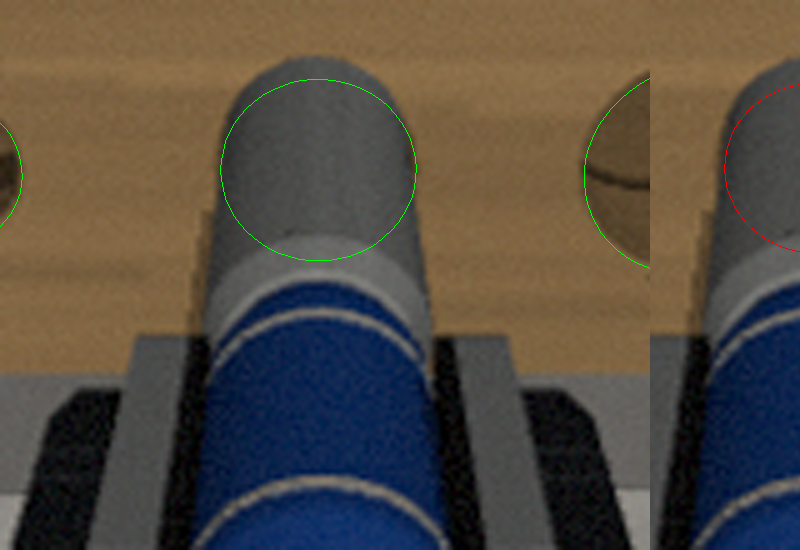

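View pics/w10f.png

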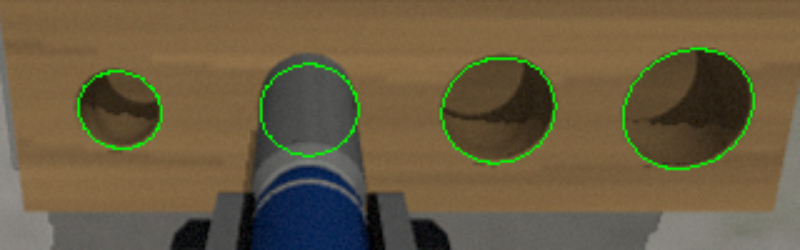

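```bash
python3 - <<'E'
from h import *
cal=np.load("pics/w10.npy",allow_pickle=True).item()
a=atz("w",260+315/5,190+57/5,.05,cal);print("tube far rim",a, "centre y",a[1]-.012)
for x in(218,413): print(atz("w",260+x/5,190+150/5,.05,cal))
E
```

```text
tube far rim [ 0.54378893 -0.19087984  0.05      ] centre y -0.20287983722605935
[ 0.5320433  -0.20448917  0.05      ]
[ 0.55741949 -0.20272054  0.05      ]
```

>>> drive_tool(increments="0 0 0.003 0;0.0005 -0.003 0 0;0 0 0 0;0 0 -0.002 0;0 0 -0.001 0;0 0 -0.001 0;0 0 -0.001 0")

```text
t: 11.17
eef_pos: [0.5449, -0.2088, 0.131]
tool_rot: [-0.0, 0.682, 0.731, -0.0]
contact_force: [-0.2, -0.2, 0.2]
gripper_width: 0.252
```

>>> drive_tool(increments="0 0 -0.0005 0;0 0 0 0")

```text
t: 11.33
eef_pos: [0.545, -0.2087, 0.1305]
tool_rot: [-0.0, 0.682, 0.731, -0.0]
contact_force: [0.3, -1.1, -1.7]
gripper_width: 0.252
```

```bash
python3 st.py; python3 w.py w11;python3 z.py w11 260,190,390,300
```

```text
11.3333 [ 0.54495 -0.20871  0.13051] [ 0.28 -1.08 -1.73] [-0.18  -0.007 -0.013]
11.3833 [ 0.5449 -0.2087  0.1306] [-1.000e-04  6.819e-01  7.314e-01 -1.000e-04] [-0.09 -1.97 -0.81] 0.25118349718244515
jaw ang 0.06997792620769788 spin0 [-0.07  0.5   0.44  1.91 -0.29  0.79  0.59]
cam [ 0.53997403 -0.12731801  0.2501348 ]
```

View pics/w11z.png

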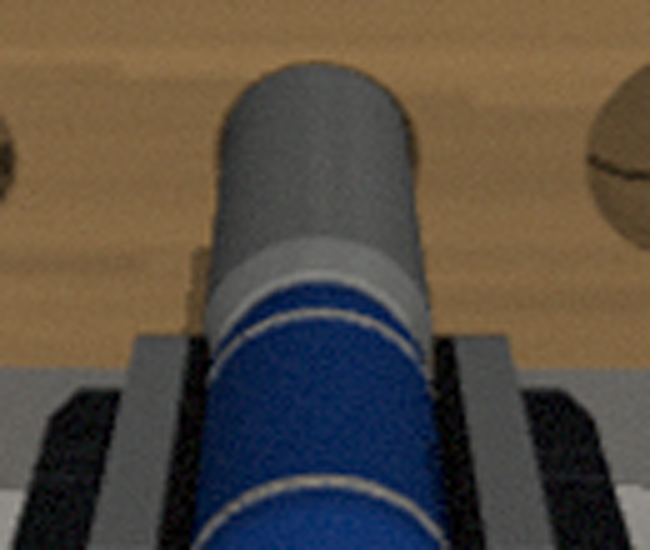

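>>> drive_tool(increments="0 -0.0003 -0.0015 0;0 0 -0.0015 0;0 0 -0.0015 0;0 0 -0.0015 0")

```text
t: 11.72
eef_pos: [0.545, -0.2089, 0.1245]
tool_rot: [-0.0, 0.682, 0.731, 0.0]
contact_force: [0.4, -0.8, -0.5]
gripper_width: 0.249
```

>>> drive_tool(increments="0 0 -0.002 0;0 0 -0.002 0;0 0 -0.002 0;0 0 -0.002 0")

```text
t: 12.05
eef_pos: [0.545, -0.209, 0.1164]
tool_rot: [-0.0, 0.682, 0.731, 0.0]
contact_force: [-0.3, -0.5, -0.7]
gripper_width: 0.247
```

>>> drive_tool(increments="0 0 -0.002 0;0 0 -0.002 0;0 0 -0.002 0")

```text
t: 12.3
eef_pos: [0.545, -0.209, 0.1105]
tool_rot: [-0.0, 0.682, 0.731, 0.0]
contact_force: [-0.2, 0.3, -0.9]
gripper_width: 0.254
```

>>> drive_tool(increments="0 0 -0.002 0;0 0 -0.002 0;0 0 -0.002 0;0 0 -0.001 0")

```text
t: 12.63
eef_pos: [0.5449, -0.2089, 0.1034]
tool_rot: [-0.0, 0.682, 0.731, -0.0]
contact_force: [-0.4, 0.1, -1.0]
gripper_width: 0.25
```

>>> drive_tool(increments="0 0 -0.001 0;0 0 -0.001 0;0 0 -0.0005 0")

```text
t: 12.88
eef_pos: [0.5452, -0.2091, 0.1018]
tool_rot: [0.0, 0.682, 0.731, 0.0]
contact_force: [-2.5, 0.7, 8.2]
gripper_width: 0.249
```

>>> drive_tool(increments="0 0 0 0;0 0 0 0;0 0 0 0;0 0 0.01 0;0 0 0.02 0;0 0 0.03 0;0 0 0.03 0;0 0 0.03 0;0 0 0 0", grip=0.5)

```text
t: 13.63
eef_pos: [0.5479, -0.2107, 0.2279]
tool_rot: [0.004, 0.682, 0.731, 0.003]
contact_force: [1.7, -0.4, 1.2]
gripper_width: 0.501
```

```bash
python3 w.py w12; python3 up.py w12 24 .017 .545,-.2063
```

```text
13.6833 [ 0.5469 -0.21    0.2252] [0.003  0.682  0.7313 0.0019] [ 0.05  0.97 -0.31] 0.49933201870736926
jaw ang 0.0696826622601038 spin0 [-0.12  0.38  0.49  1.84 -0.22  0.97  0.53]
cam [ 0.54183998 -0.12901844  0.34725706]
[ 0.5447 -0.2052] 170.4375 825
```

View pics/w12.png

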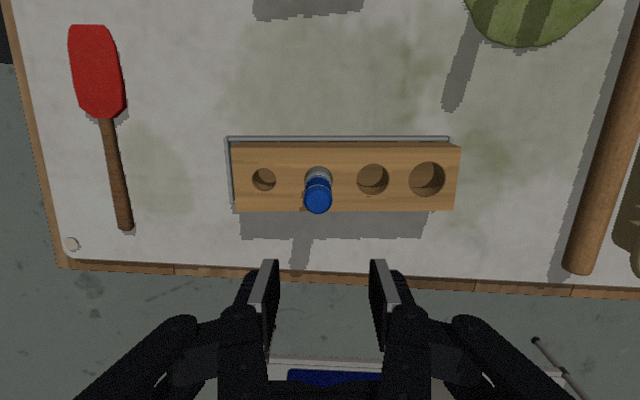

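>>> drive_tool(increments="-0.009 0.032 0.002 -0.027;-0.009 0.032 0 -0.027;-0.009 0.032 0 -0.027;-0.009 0.032 0 -0.027;-0.009 0.032 0 -0.027;-0.009 0.032 0 -0.027;-0.009 0.032 0 -0.027;-0.009 0.032 0 -0.027;-0.009 0.032 0 -0.027;-0.009 0.032 0 -0.027;-0.009 0.032 0 -0.026;-0.009 0.032 0 -0.026")

```text
t: 14.68
eef_pos: [0.4357, 0.1762, 0.2228]
tool_rot: [-0.0, 0.791, 0.612, -0.001]
contact_force: [0.5, 0.3, -0.1]
gripper_width: 0.502
```

>>> drive_tool(increments="0 0 -0.02 0;0 0 -0.02 0;0 0 0 0;0 0 0 0")

```text
t: 15.02
eef_pos: [0.436, 0.1743, 0.1824]
tool_rot: [-0.0, 0.79, 0.613, -0.002]
contact_force: [0.2, 1.4, -0.2]
gripper_width: 0.504
```

```bash
python3 w.py w13; python3 - <<'E'
from fit import *
cal=np.load("pics/w13.npy",allow_pickle=True).item(); im=cv2.imread("pics/w13.png")
xd=np.array([np.sin(.25),np.cos(.25),0]); a=-xd*np.sin(.61)+np.array([0,0,np.cos(.61)]); b=np.array([.4495,.2213,.0356])
for R,l0,l1,col in((.011,.055,.1,(0,255,0)),(.016,0,.055,(0,0,255))): cv2.polylines(im,[np.int32(sil("w",b,a,R,l0,l1,cal)[1])],True,col,1)
cv2.imwrite("pics/w13o.png",im)
E
```

```text
15.0667 [0.4369 0.1744 0.1833] [ 1.000e-04  7.906e-01  6.123e-01 -6.000e-04] [-0.7  -0.13  1.09] 0.4990449597329042
jaw ang -0.25288273652055254 spin0 [-0.83  0.24  0.36  2.12 -0.11  0.8  -0.65]
cam [0.45797312 0.25350302 0.3017524 ]
```

View pics/w13o.png

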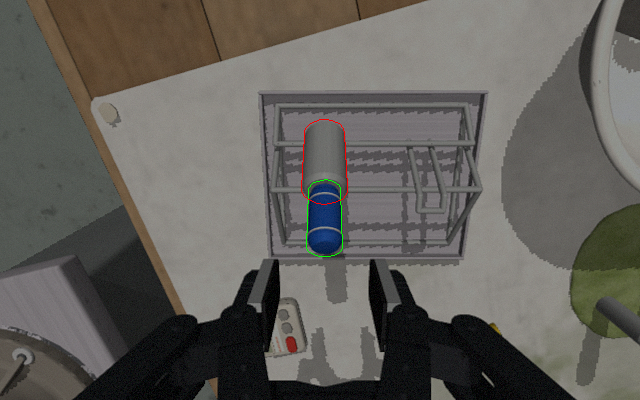

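>>> drive_tool(increments="0.001 0.0015 -0.0165 0;0 0 -0.02 0;0 0 -0.02 0;0 0 -0.015 0;0 0 -0.006 0;0 0 0 0;0 0 0 0")

```text
t: 15.65
eef_pos: [0.4387, 0.1764, 0.1066]
tool_rot: [0.0, 0.791, 0.612, 0.0]
contact_force: [-0.1, 0.4, 0.4]
gripper_width: 0.501
```

>>> drive_tool(increments="0 0 0 0;0 0 0 0;0 0 0 0;0 0 0 0;0 0 0 0;0 0 0 0", grip=0, squeeze=30)

```text
t: 16.15
eef_pos: [0.4385, 0.1769, 0.1068]
tool_rot: [-0.0, 0.79, 0.613, 0.001]
contact_force: [-2.0, 0.1, 6.7]
gripper_width: 0.249
```

```bash
python3 w.py w14
```

```text
16.2 [0.4385 0.1769 0.1068] [-1.000e-04  7.904e-01  6.126e-01  9.000e-04] [-2.58  0.29  6.98] 0.2482110993990365
jaw ang -0.25204306167872453 spin0 [-0.78  0.37  0.32  2.17 -0.2   0.62 -0.57]
cam [0.46002715 0.25577359 0.22656352]
```

View pics/w14.png

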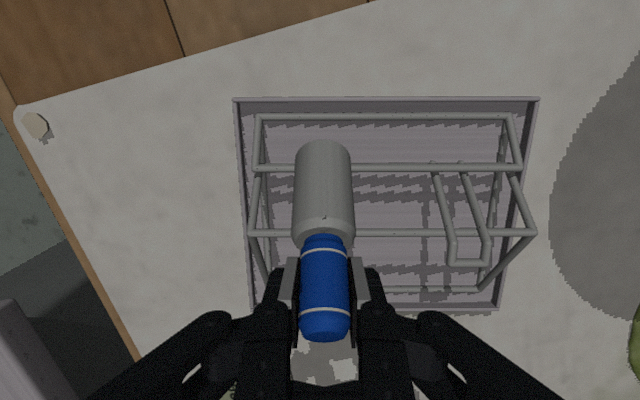

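Gripped. Draw out along the axis.

>>> drive_tool(increments="-0.0014 -0.0056 0.0082 0;-0.0014 -0.0056 0.0082 0;-0.0014 -0.0056 0.0082 0;-0.0014 -0.0056 0.0082 0;-0.0014 -0.0056 0.0082 0;-0.0014 -0.0056 0.0082 0;-0.0014 -0.0056 0.0082 0;0 0 0.01 0;0 0 0.02 0;0 0 0.01 0")

```text
t: 17.03
eef_pos: [0.4288, 0.137, 0.2051]
tool_rot: [0.0, 0.791, 0.612, 0.001]
contact_force: [0.8, 0.7, -1.1]
gripper_width: 0.251
```

```bash
python3 w.py w15
```

```text
17.0833 [0.4298 0.1376 0.2063] [3.000e-04 7.906e-01 6.124e-01 2.300e-03] [0.61 0.25 0.65] 0.24983172592296485
jaw ang -0.2527005852998864 spin0 [-0.79  0.16  0.38  2.14 -0.08  0.84 -0.61]
cam [0.45035672 0.21593854 0.32485478]
```

View pics/w15.png

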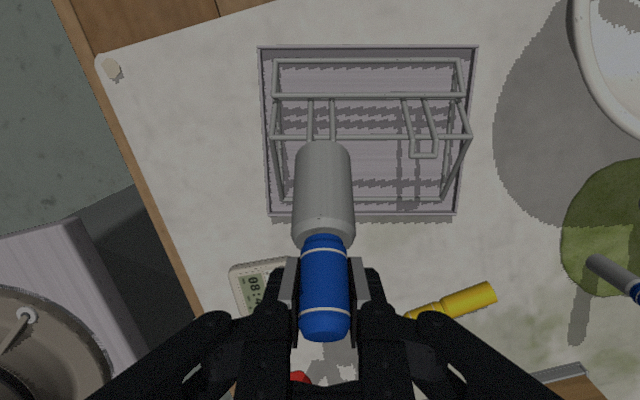

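>>> drive_tool(increments="0.014 -0.034 0.005 0.025;0.014 -0.034 0.005 0.025;0.014 -0.034 0.005 0.025;0.014 -0.034 0.005 0.025;0.014 -0.034 0.005 0.025;0.014 -0.034 0 0.025;0.014 -0.034 0 0.025;0.014 -0.034 0 0.025;0.014 -0.034 0 0.025;0.014 -0.034 0 0.025;0.014 -0.034 0 0.025;0.014 -0.034 0 0.025")

```text
t: 18.08
eef_pos: [0.5966, -0.2721, 0.2273]
tool_rot: [-0.0, 0.689, 0.725, -0.0]
contact_force: [1.0, -0.4, -1.1]
gripper_width: 0.248
```

>>> drive_tool(increments="0.014 -0.034 0 0.022;0 0 -0.03 0;0 0 -0.04 0;0 0 -0.03 0;0 0 -0.02 0;0 0 0 0;0 0 0 0")

```text
t: 18.67
eef_pos: [0.6096, -0.3043, 0.1069]
tool_rot: [-0.001, 0.682, 0.731, -0.001]
contact_force: [-0.0, 0.6, -0.6]
gripper_width: 0.253
```

```bash
python3 w.py w16
```

```text
18.7167 [ 0.6107 -0.305   0.1087] [ 4.000e-04  6.819e-01  7.315e-01 -1.000e-04] [ 0.26 -0.84 -0.91] 0.24797412284457473
jaw ang 0.07012906510651047 spin0 [ 0.08  0.68  0.43  1.67 -0.35  0.87  0.72]
cam [ 0.60488571 -0.22297246  0.226587  ]
```

View pics/w16.png

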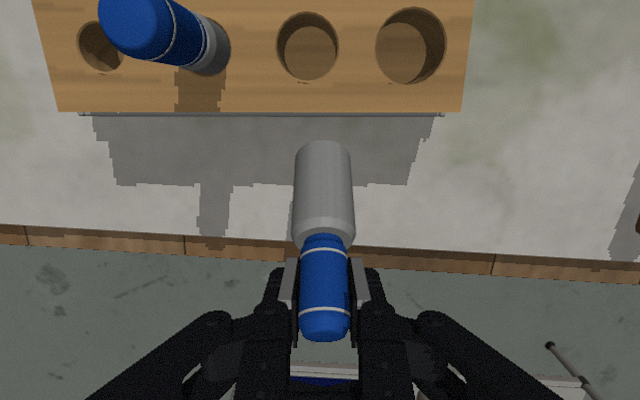

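>>> drive_tool(increments="0 0.004 -0.005 0;0 0.004 -0.003 0;-0.0003 0.004 0 0;-0.0003 0.004 0 0;-0.0003 0.004 0.001 0;-0.0003 0.004 0.001 0;-0.0003 0.004 0.001 0;-0.0003 0.004 0.001 0;-0.0003 0.004 0.001 0")

```text
t: 19.47
eef_pos: [0.6088, -0.2729, 0.1076]
tool_rot: [0.004, 0.683, 0.731, -0.001]
contact_force: [0.8, -7.0, 2.0]
gripper_width: 0.248
```

>>> drive_tool(increments="-0.0003 0.004 0.001 0;-0.0003 0.004 0.001 0;-0.0003 0.004 0.001 0;-0.0003 0.004 0 0;-0.0003 0.004 0 0;0 0.003 0 0;0 0 0 0")

```text
t: 20.05
eef_pos: [0.6076, -0.2472, 0.1098]
tool_rot: [0.002, 0.682, 0.731, -0.0]
contact_force: [1.3, -5.3, 1.7]
gripper_width: 0.251
```

```bash
python3 w.py w17
```

```text
20.1 [ 0.6075 -0.2473  0.1096] [ 0.0022  0.6821  0.7313 -0.    ] [ 0.49 -4.4   0.76] 0.2484867032256761
jaw ang 0.06952104285108605 spin0 [-0.02  0.64  0.44  1.74 -0.34  0.83  0.65]
cam [ 0.60219094 -0.16543539  0.2291096 ]
```

View pics/w17.png

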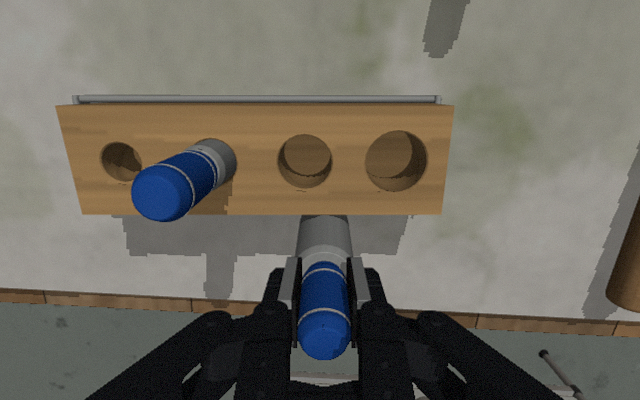

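>>> drive_tool(increments="0.0005 -0.01 0 0;0.001 -0.014 0 0;0 -0.006 -0.004 0;0 0 -0.006 0;0 0 -0.005 0;0 0 -0.003 0;0 0 -0.002 0;0 0 -0.001 0")

```text
t: 20.77
eef_pos: [0.6079, -0.2748, 0.0863]
tool_rot: [-0.001, 0.682, 0.732, -0.0]
contact_force: [1.4, 0.2, -1.3]
gripper_width: 0.248
```

>>> drive_tool(increments="0 0 -0.001 0;0 0 -0.001 0")

```text
t: 20.93
eef_pos: [0.6083, -0.2754, 0.0852]
tool_rot: [0.0, 0.682, 0.732, 0.0]
contact_force: [0.1, 0.4, -1.3]
gripper_width: 0.248
```

>>> drive_tool(increments="0 0 -0.001 0;0 0 -0.001 0")

```text
t: 21.1
eef_pos: [0.6085, -0.2758, 0.084]
tool_rot: [0.0, 0.682, 0.731, 0.0]
contact_force: [-3.4, 2.3, 11.8]
gripper_width: 0.246
```

>>> drive_tool(increments="0 0 -0.001 0;0 0 -0.0005 0")

```text
t: 21.27
eef_pos: [0.6086, -0.2761, 0.0839]
tool_rot: [0.0, 0.682, 0.731, 0.001]
contact_force: [-5.4, 3.4, 16.7]
gripper_width: 0.247
```

>>> drive_tool(increments="0 0 0 0;0 0 0.001 0;0 0 0 0", grip=0.5)

```text
t: 21.52
eef_pos: [0.6083, -0.2758, 0.0829]
tool_rot: [0.0, 0.682, 0.731, 0.0]
contact_force: [-0.4, -0.4, 0.1]
gripper_width: 0.501
```

```bash
python3 w.py w18;  python3 up.py w18 32 0 .608,-.277
```

```text
21.5667 [ 0.6082 -0.2757  0.0827] [1.000e-04 6.819e-01 7.314e-01 1.000e-04] [ 0.33  0.73 -0.27] 0.4984809978094427
jaw ang 0.07003523746569208 spin0 [ 0.04  0.69  0.42  1.72 -0.36  0.81  0.7 ]
cam [ 0.60326732 -0.19430891  0.20250949]
[ 0.608  -0.2722] 608.1875 3906
```

View pics/w18u.png

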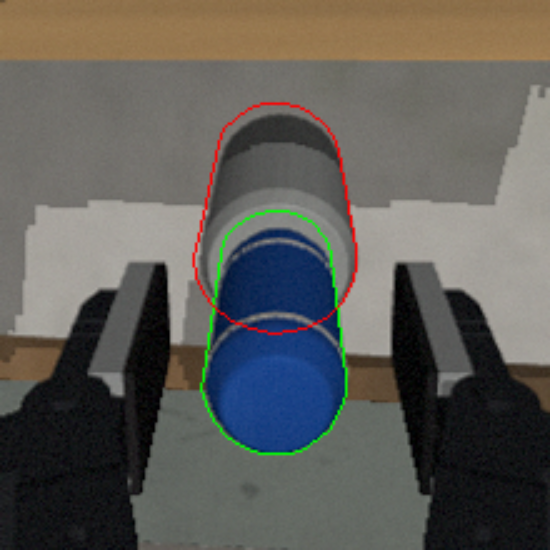

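>>> drive_tool(increments="0 0.0005 0.002 0;0 0 0 0;0 0 0 0;0 0 0 0;0 0 0 0;0 0 0 0", grip=0, squeeze=30)

```text
t: 22.07
eef_pos: [0.6083, -0.2752, 0.0848]
tool_rot: [0.0, 0.682, 0.731, 0.0]
contact_force: [-0.7, 0.3, 3.5]
gripper_width: 0.251
```

```bash
python3 w.py w19; python3 rect.py w19 .545,-.2063 .644,-.1993; python3 z.py w19 250,180,400,290
```

```text
22.1167 [ 0.6083 -0.2753  0.0848] [2.000e-04 6.819e-01 7.314e-01 1.000e-04] [-0.41 -0.06  3.96] 0.24863055697833872
jaw ang 0.07005580760132903 spin0 [ 0.04  0.69  0.42  1.72 -0.36  0.81  0.7 ]
cam [ 0.60326836 -0.19381356  0.20447166]
```

View pics/w19r.png

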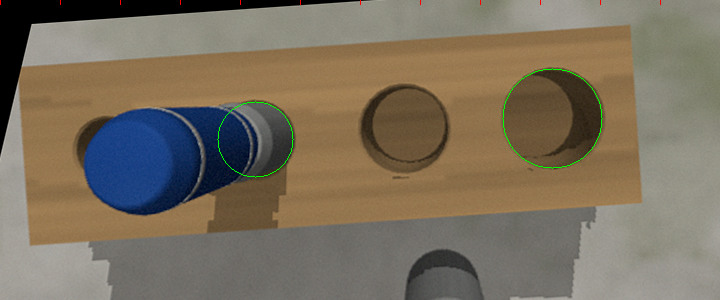

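View pics/w19z.png

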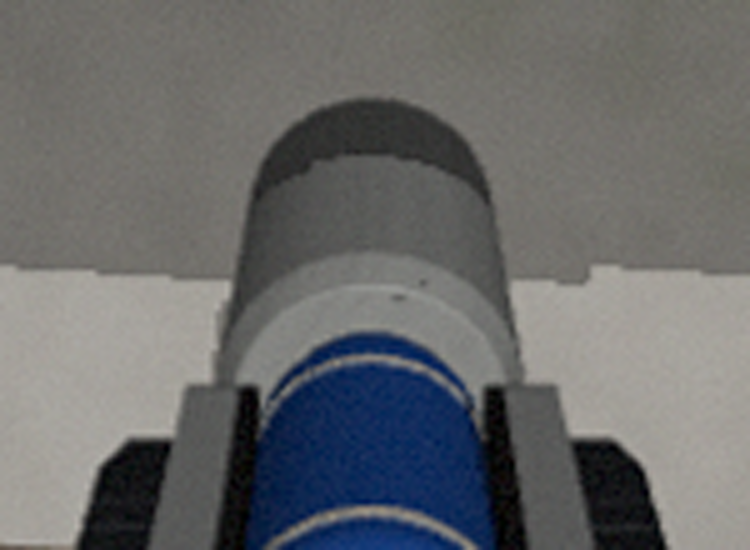

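```bash
python3 - <<'E'
from h import *
cal=np.load("pics/w19.npy",allow_pickle=True).item()
p=atz("w",250+375/5,180+98/5,0,cal); print(p, p[1]-.016)
for x in(245,493): print(atz("w",250+x/5,180+200/5,0.0,cal))
E
```

```text
[ 0.6085349  -0.25908093  0.        ] -0.27508093322808247
[ 0.59254341 -0.27426287  0.        ]
[ 0.62494829 -0.2719911   0.        ]
```

>>> drive_tool(increments="0 0 0.016 0;0 0 0.02 0;0 0 0.02 0;0.002 0.004 0.01 0;0.008 0.016 0 0;0.008 0.018 0 0;0.008 0.018 0 0;0.007 0.014 0 0;0.0025 0.005 0 0;0 0 -0.008 0;0 0 0 0;0 0 0 0")

```text
t: 23.12
eef_pos: [0.6422, -0.2018, 0.1416]
tool_rot: [-0.001, 0.683, 0.731, -0.001]
contact_force: [-0.5, 0.1, -1.5]
gripper_width: 0.248
```

```bash
python3 w.py w20; cat > ov.py <<'E'
import sys
from h import *
n=sys.argv[1]; cal=np.load(f"pics/{n}.npy",allow_pickle=True).item(); full=cv2.imread(f"pics/{n}.png")
full=cv2.resize(full,None,fx=4,fy=4,interpolation=cv2.INTER_CUBIC)
for c,r in (((.545,-.2063),.0128),((.5945,-.203),.0148),((.4955,-.2097),.0108),((.644,-.1993),.0168)):
    P=[(proj("w",np.array([c[0]+r*np.cos(t),c[1]+r*np.sin(t),.05]),cal)+.5)*4 for t in np.linspace(0,2*np.pi,60)]
    cv2.polylines(full,[np.int32(P)],True,(0,255,0),1)
cv2.imwrite(f"pics/{n}o.png",full[4*180:4*310,4*215:4*410])
E
python3 ov.py w20
```

```text
23.1667 [ 0.6424 -0.2021  0.1421] [-2.000e-04  6.828e-01  7.306e-01 -8.000e-04] [-1.02 -0.09 -1.7 ] 0.2501754594010621
jaw ang 0.067572911337293 spin0 [-0.1   0.63  0.45  1.68 -0.33  0.92  0.55]
cam [ 0.63765589 -0.12026801  0.26123028]
```

View pics/w20o.png

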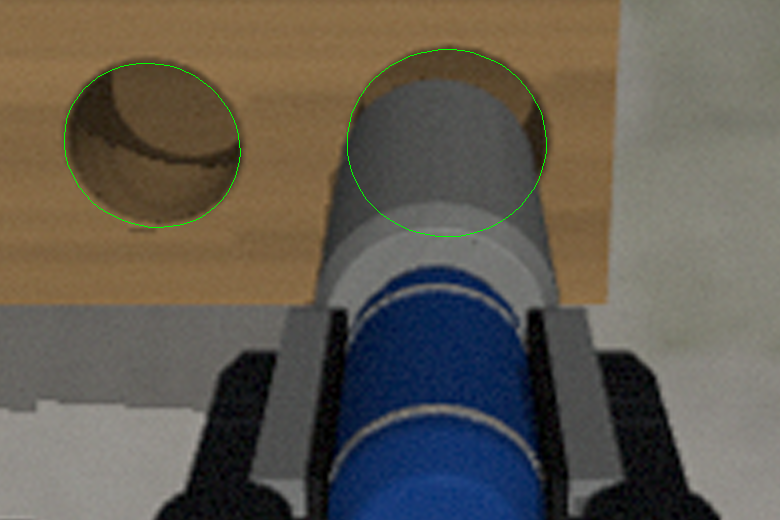

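>>> drive_tool(increments="0 0 0 0;0 0 0 0;0 0 0 0")

```text
t: 23.42
eef_pos: [0.6434, -0.2009, 0.1428]
tool_rot: [0.0, 0.682, 0.731, 0.0]
contact_force: [0.1, -0.6, -1.0]
gripper_width: 0.247
```

```bash
python3 - <<'E'
from h import *
cal=np.load("pics/w20.npy",allow_pickle=True).item()
z=.0573
p=atz("w",215+440/4,180+80/4,z,cal); print(p, p[1]-.016)
for x in(347,535): print(atz("w",215+x/4,180+150/4,z,cal))
E
```

```text
[ 0.64226442 -0.18580453  0.0573    ] -0.20180453113532876
[ 0.62797284 -0.19880035  0.0573    ]
[ 0.65852701 -0.1966881   0.0573    ]
```

>>> drive_tool(increments="0.0003 0.0006 -0.003 0;0 0 -0.002 0;0 0 -0.001 0;0 0 -0.001 0;0 0 -0.001 0;0 0 -0.001 0")

```text
t: 23.92
eef_pos: [0.6439, -0.1996, 0.1335]
tool_rot: [0.0, 0.682, 0.731, 0.0]
contact_force: [0.2, 0.3, -1.4]
gripper_width: 0.255
```

>>> drive_tool(increments="0 0 -0.0005 0;0 0 -0.0005 0")

```text
t: 24.08
eef_pos: [0.6439, -0.1996, 0.1325]
tool_rot: [-0.0, 0.682, 0.731, -0.0]
contact_force: [-0.2, -0.3, -1.0]
gripper_width: 0.249
```

>>> drive_tool(increments="0 0 -0.001 0;0 0 -0.001 0;0 0 -0.001 0")

```text
t: 24.33
eef_pos: [0.6439, -0.1996, 0.1295]
tool_rot: [0.0, 0.682, 0.731, 0.0]
contact_force: [0.7, 0.1, -1.4]
gripper_width: 0.249
```

>>> drive_tool(increments="0 0 -0.0015 0;0 0 -0.0015 0;0 0 -0.0015 0;0 0 -0.0015 0")

```text
t: 24.67
eef_pos: [0.6439, -0.1996, 0.1234]
tool_rot: [-0.0, 0.682, 0.731, -0.0]
contact_force: [0.3, -0.3, -1.1]
gripper_width: 0.248
```

>>> drive_tool(increments="0 0 -0.002 0;0 0 -0.002 0;0 0 -0.002 0")

```text
t: 24.92
eef_pos: [0.6439, -0.1996, 0.1173]
tool_rot: [-0.0, 0.682, 0.731, -0.0]
contact_force: [-0.2, -0.4, -2.0]
gripper_width: 0.248
```

Home is expected near TCP z ≈ 0.101–0.102.

>>> drive_tool(increments="0 0 -0.002 0;0 0 -0.002 0;0 0 -0.002 0;0 0 -0.002 0;0 0 -0.002 0;0 0 -0.002 0")

```text
t: 25.42
eef_pos: [0.6439, -0.1996, 0.1054]
tool_rot: [0.0, 0.682, 0.731, 0.0]
contact_force: [0.4, -0.0, -1.5]
gripper_width: 0.249
```

>>> drive_tool(increments="0 0 -0.001 0;0 0 -0.001 0;0 0 -0.001 0")

```text
t: 25.67
eef_pos: [0.6439, -0.1996, 0.1025]
tool_rot: [0.0, 0.682, 0.731, 0.0]
contact_force: [-0.9, -0.8, -0.9]
gripper_width: 0.248
```

>>> drive_tool(increments="0 0 -0.0007 0;0 0 -0.0007 0;0 0 0 0")

```text
t: 25.92
eef_pos: [0.644, -0.1997, 0.1018]
tool_rot: [0.0, 0.682, 0.731, 0.0]
contact_force: [-2.1, -0.1, 3.0]
gripper_width: 0.252
```

>>> drive_tool(increments="0 0 -0.0004 0;0 0 0 0")

```text
t: 26.08
eef_pos: [0.6441, -0.1997, 0.1018]
tool_rot: [0.0, 0.682, 0.731, 0.0]
contact_force: [-2.1, 0.9, 6.9]
gripper_width: 0.251
```

>>> drive_tool(increments="0 0 0 0;0 0 0 0;0 0 0 0;0 0 0.01 0;0 0 0.02 0;0 0 0.03 0;0 0 0.03 0;0 0 0.03 0;0 -0.02 0.02 0;0 0 0 0;0 0 0 0", grip=0.5)

```text
t: 27.0
eef_pos: [0.6442, -0.2215, 0.243]
tool_rot: [0.002, 0.683, 0.731, 0.001]
contact_force: [-0.6, 0.3, -0.8]
gripper_width: 0.501
```

```bash
python3 w.py w21; python3 - <<'E'
from h import *
s=bot.read_camera("scene")[:,:,::-1]
cv2.imwrite("pics/s21.png",cv2.resize(s[150:340,300:500],None,fx=3,fy=3,interpolation=cv2.INTER_CUBIC))
E
```

```text
27.05 [ 0.6437 -0.2199  0.2412] [2.000e-04 6.823e-01 7.311e-01 3.000e-04] [-0.1   0.97 -1.14] 0.5012620406975711
jaw ang 0.06900935981152057 spin0 [-0.1   0.53  0.5   1.58 -0.28  1.1   0.53]
cam [ 0.6389875  -0.13990445  0.36252409]
```

View pics/w21.png

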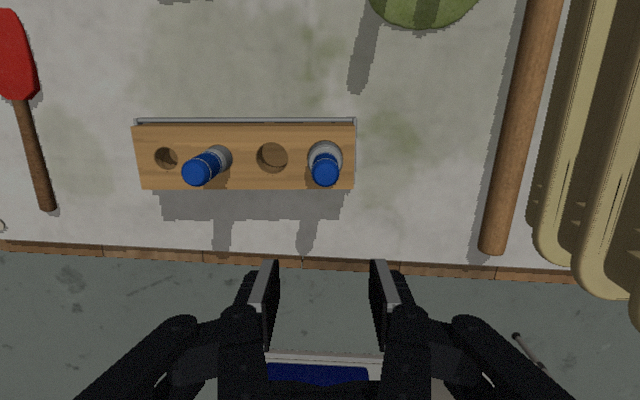

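View pics/s21.png

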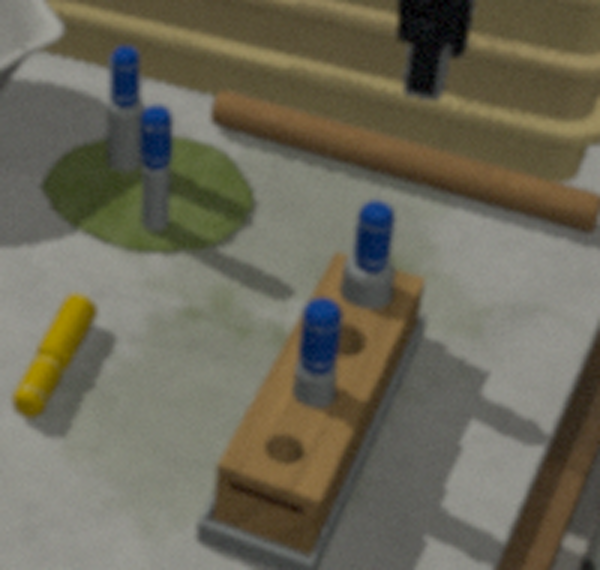

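```bash
python3 -c "
from station import bot
print(bot.hand_in())"
```

```text
the job is handed in; nothing more can be done
None
```

Both punches are in the plank, each in the hole for its diameter, and the job is handed in at about 27 s of the 69 s allowed. No verdict is reported.

- **What I did:** I drew each punch out of the drainer along its axis. I brought it upright by pushing its lower end against the plank's right side, at about 7 N. I then stood it on the mat to square it, gripped it again, and lowered it edge down into its hole.
- **The 24 mm punch:** It missed on the first try and stood on the wood about 3 mm off, at about 7 N. I lifted it, corrected by 3 mm and it slid in freely.
- **The 32 mm punch:** It went in first time with no contact force.
- **Final checks:**
  - Each punch stopped on the hole bottom at about 7–8 N, and both stops work out to the stated 33 mm depth within 1 mm.
  - The last wrist and scene pictures show both upright in the 24 mm and 32 mm holes. The two dough punches and the yellow look-alike are still in place, and the gripper is clear.
- **What disagreed:** The wrist-camera estimate of where the tube sat was 1–2.5 mm off before the 24 mm insertion, which caused that first miss. My tilt fit of the first punch against the plank failed, so I squared both punches on the mat instead. I did not measure the finished grip-top heights separately.

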